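Tighten the dye jars in the bracing jig and shut them in their case

ROBOT

A 6-joint arm with a two-finger parallel gripper is mounted at the origin on the work surface. World frame = base frame: x ahead of the robot, y to its left, z up, the work surface at z = 0. Lengths are in m, angles in rad, forces in N, time in s.
With the tool pointing down it reaches from about 0.25 to 0.775 m from the base axis. Payload 4 kg.
Tool frame: the origin (TCP) lies at the very end of the fingers, on their centre line; the grasp point (between the pads) lies 19 mm behind it; z points along the fingers, y is the line along which they close (so a half turn about z gives the same grasp; the last joint's range is limited). The gripper opens to 94 mm and grips with 3 to 60 N. Pads are 16 mm wide; open, the fingers measure 119 mm over their backs; the gripper's body (75 mm by 177 mm) begins 78 mm behind the grasp point.
Start: joints at [1.087, 0.087, 1.371, -0, 1.684, -0.103], TCP at [0.204, 0.511, 0.171] pointing down, gripper open.
Joint ranges: [-3.1, 3.1], [-0.76, 2.03], [0.27, 2.55], [-1.08, 4.22], [0.17, 2.65], [-2.57, 2.57]. Speed limits (rad/s): [2.79, 2.79, 3.14, 3.14, 3.14, 3.14].

INTERFACE

Orientations are given as [roll, pitch, yaw] about the fixed x, y, z axes, in that order (R = Rz(yaw) Ry(pitch) Rx(roll)).
In Python, from bench import robot, snapshot, finder gives the robot as it stands.
- The arm moves only by the tool drive_tool, never from a script. Its argument "deltas" is text: rows parted by semicolons, each of 7 numbers parted by spaces: the shift along the tool's x, y, z each as a share of 100 mm, from -1 to 1, then the turn, a rotation vector about the tool's x, y, z each as a share of 90 degrees, from -1 to 1, then the finger opening in mm, from 0 to 94. In form: tx ty tz rx ry rz gripper; .... A call has 1 to 5 rows; each row is the pose to reach, as a shift and turn from the pose commanded when the call began, along the tool's axes at that moment; what a row does not reach only later rows make up. A row lasts 1/10 s, in which the tool goes at most 50 mm and 8.59 degrees, less where a joint would pass 70% of its speed; a pose out of reach is approached as far as the arm can. A call with a number of a shift or a turn outside -1 to 1 is refused whole. A call with a gripper value outside its range is refused whole. The fingers move at their own pace and stop on an object; the grip force is fixed at half the most. Time passes only in rows, so rows that repeat a pose let the fingers close. It gives the time, the measured TCP pose, the force, the opening and the grip force at its end, in the units of the state.
- robot.get_obs(): the state, without advancing time (a new reading comes with each control period).
- snapshot(name): name is "scene" or "top" or "wrist"; returns a dict with "img" (384x512x3 uint8, red, green, blue), "fx", "fy", "cx", "cy" (pixels), "T" (4x4, takes a point from camera to world coordinates); the wrist camera has in their place "hand_eye" (4x4, takes a point from camera to tool coordinates, whose origin is the TCP and whose axes are the flange's). Camera axes: x right, y up, looking along -z (the intrinsics and any distortion apply to the point x, -y, -z); pixel columns grow to the right and rows downward; lengths in m; the calibration is good to about 2 mm. A picture is of the moment at which its call begins: read the wrist's pose just before it. There is no depth.
- robot.close_job(): hands the job in; it is judged then, once.
Trained networks look in the newest picture that a camera, given by its name, has taken for a name from the list of things; names that differ only in an ending like _2 or _b are one class to them, and where a whole thing is asked for, a point or a joint stands for the part that bears it (a point fixed in the world has none). Each returns a list of dicts, best first, with "confidence" (0 to 1); they miss things now and then, are a little off and sometimes report something else, mostly with a low value. They report only what shows in the picture. A call takes as long as a camera call.
- finder.look_for(camera, thing): "xy" ([column, row] in pixels, amid what is visible of it).
- finder.masks_of(camera, thing): "region" (384x512 bool, what is visible of it) and "xy" ([column, row] in pixels, amid what is visible of it).
- finder.landmark_of(camera, thing): "xy" ([column, row] in pixels: a listed point, or the origin of a listed thing).
The state is a dict: "time": time; "joint_positions": joint angles; "qvel": joint speeds; "joint_torque": joint torques, N m; "tool_pos": TCP position; "ee_rot": TCP orientation; "wrist_force": force on the tool from outside, world axes, zero at the start; "wrist_torque": the same for the moment, N m; "width": finger opening in m; "finger_force": force on a finger pad.
Only numpy, scipy, OpenCV 4.12 (cv2) and the standard library are available. Lean on these libraries where they do the work, as an engineer would, in place of code of your own. Each camera call takes 0.05 s, during which the arm holds its last target. There are 200 camera calls.

TASK

Clear away the dye jars left on the table (three or four of them, caps loose): brace each in the jig, tighten its cap clockwise fully home there, and stand it upright in the wooden case; turn a cap only while its jar is in the jig, since a free jar just spins with it. When every jar is in the case, lower the lid gently until it rests fully shut, never letting it drop, and leave the phone, knives and other things on the table where they are.

Things in the scene. Friction and masses are not known exactly. Their poses are not given: they have to be found in the camera images.
- jar_red_mid (a point): Centre of the loose red dye jar (may be absent), 47.5 mm above its underside. Square red box 56 x 56 x 55 mm, about 0.2 kg, x and y along its sides, z up. On top, on its axis, a white screw cap: disc 48 mm across, 55 to 63 mm above the underside, and on the disc an upright grip bar 46 mm long, 16 mm thick, 63 to 95 mm up. The jar can be lifted by the bar, pinched across its 16 mm.
- jar_red_cap (a joint): Turn of the red jar's cap, rad: grows clockwise seen from above (tightening); 1.6 is fully tight, at its stop; starts at 0.2 to 0.7. At 0 the grip bar lies along the jar's x axis, at q it lies q clockwise of that. The cap is stiff (0.25 N m) and stays where left, so a free jar just spins with it.
- jar_blue_mid (a point): Centre of the loose blue dye jar (may be absent), 47.5 mm above its underside. Square blue box 56 x 56 x 55 mm, about 0.2 kg, x and y along its sides, z up. On top, on its axis, a white screw cap: disc 48 mm across, 55 to 63 mm above the underside, and on the disc an upright grip bar 46 mm long, 16 mm thick, 63 to 95 mm up. The jar can be lifted by the bar, pinched across its 16 mm.
- jar_blue_cap (a joint): Turn of the blue jar's cap, rad: grows clockwise seen from above (tightening); 1.6 is fully tight, at its stop; starts at 0.2 to 0.7. At 0 the grip bar lies along the jar's x axis, at q it lies q clockwise of that. The cap is stiff (0.25 N m) and stays where left, so a free jar just spins with it.
- jar_yellow_mid (a point): Centre of the loose yellow dye jar (may be absent), 47.5 mm above its underside. Square yellow box 56 x 56 x 55 mm, about 0.2 kg, x and y along its sides, z up. On top, on its axis, a white screw cap: disc 48 mm across, 55 to 63 mm above the underside, and on the disc an upright grip bar 46 mm long, 16 mm thick, 63 to 95 mm up. The jar can be lifted by the bar, pinched across its 16 mm.
- jar_yellow_cap (a joint): Turn of the yellow jar's cap, rad: grows clockwise seen from above (tightening); 1.6 is fully tight, at its stop; starts at 0.2 to 0.7. At 0 the grip bar lies along the jar's x axis, at q it lies q clockwise of that. The cap is stiff (0.25 N m) and stays where left, so a free jar just spins with it.
- jar_green_mid (a point): Centre of the loose green dye jar (may be absent), 47.5 mm above its underside. Square green box 56 x 56 x 55 mm, about 0.2 kg, x and y along its sides, z up. On top, on its axis, a white screw cap: disc 48 mm across, 55 to 63 mm above the underside, and on the disc an upright grip bar 46 mm long, 16 mm thick, 63 to 95 mm up. The jar can be lifted by the bar, pinched across its 16 mm.
- jar_green_cap (a joint): Turn of the green jar's cap, rad: grows clockwise seen from above (tightening); 1.6 is fully tight, at its stop; starts at 0.2 to 0.7. At 0 the grip bar lies along the jar's x axis, at q it lies q clockwise of that. The cap is stiff (0.25 N m) and stays where left, so a free jar just spins with it.
- jig: Bracing jig fixed to the table: wooden plate 100 x 100 x 6 mm, origin at the centre of its underside; jars stand on the plate. Two grey cheeks along its x, 90 mm long, 62 mm apart inside, tops 36 mm above the table, with orange lips flaring outward up to 51 mm; open at both x ends, no end stop. A jar between the cheeks, sides parallel to them (any quarter turn), cannot spin.
- case: Dark wooden storage case fixed to the table, open on top, 250 mm (its x) x 210 mm (its y) x 118 mm high, walls 6 mm, inner floor 6 mm above the table; origin at the centre of its underside. Its clear lid is hinged on the top of its -y wall and stands open at the start. Room inside for four jars in two rows.
- case_lid (a joint): Lid angle in rad: 0 shut, lying on the case's rim; 1.75 fully open, leaning back on its stop. The lid weighs 0.35 kg, is not held by the hinge and drops shut if let go below about 1.2.
- lid_handle (a point): Centre of the lid's brass grip: a disc 26 mm across, 18 mm thick, faces looking along the case's x, on a 10 mm stem on the lid's outer face, 18 mm from the free edge, middle of the lid: 192 mm from the hinge line along the lid and 42 mm out from the lid's underside (36 from its outer face). Pinched across its 18 mm it pivots between the fingers as the lid swings.
- lid_hinge (a point): Middle of the lid's hinge line, which runs along the case's x axis on top of its -y wall, 118 mm above the table; the lid swings about it from flat over the case (toward the case's +y) to upright.
- phone: Phone, black, 150 x 72 x 9 mm, lying on the table; origin under its centre. Not part of the job.
- knife_a: Paper-cutting knife, dark wood handle, 150 mm long, 10 mm high, lying on the black mat; not part of the job.
- knife_b: Paper-cutting knife, dark steel handle, 150 mm long, 10 mm high; not part of the job.
- knife_c: Paper-cutting knife, brown wood handle, 150 mm long, 10 mm high; not part of the job.
- marker: Green marker pen, 130 mm long, 12 mm high; not part of the job.
- paste_pot: Round blue ceramic seal-paste pot, 72 mm across, 42 mm high, origin under its centre; not part of the job.
- seal_stone: Squat marble seal stone, 34 x 34 x 45 mm, origin under its centre; not part of the job.

How it is judged:
On the way:
1. every jar stands upright in the case, its cap fully tight, with the lid still open (x of jar_red_mid in the frame of case between -0.1 and 0.1 m and y of jar_red_mid in the frame of case between -0.08 and 0.08 m and z of jar_red_mid in the frame of case between 0.044 and 0.062 m and angle between each of jar_red_mid, jar_blue_mid, jar_yellow_mid, jar_green_mid's own z axis and vertical below 0.15 rad and value of joint each of jar_red_cap, jar_blue_cap, jar_yellow_cap, jar_green_cap above 1.5 rad and x of jar_blue_mid in the frame of case between -0.1 and 0.1 m and y of jar_blue_mid in the frame of case between -0.08 and 0.08 m and z of jar_blue_mid in the frame of case between 0.044 and 0.062 m and x of jar_yellow_mid in the frame of case between -0.1 and 0.1 m and y of jar_yellow_mid in the frame of case between -0.08 and 0.08 m and z of jar_yellow_mid in the frame of case between 0.044 and 0.062 m and x of jar_green_mid in the frame of case between -0.1 and 0.1 m and y of jar_green_mid in the frame of case between -0.08 and 0.08 m and z of jar_green_mid in the frame of case between 0.044 and 0.062 m and value of joint case_lid above 1 rad), for 0.2 s.
At the end, for the whole second after the job is handed in: Every jar present stands upright (within 0.15 rad) on the floor of the case, its cap tight (joint above 1.5 of 1.6), and the lid lies shut (joint below 0.03 rad) (x of jar_red_mid in the frame of case between -0.1 and 0.1 m and y of jar_red_mid in the frame of case between -0.08 and 0.08 m and z of jar_red_mid in the frame of case between 0.044 and 0.062 m and angle between each of jar_red_mid, jar_blue_mid, jar_yellow_mid, jar_green_mid's own z axis and vertical below 0.15 rad and value of joint each of jar_red_cap, jar_blue_cap, jar_yellow_cap, jar_green_cap above 1.5 rad and x of jar_blue_mid in the frame of case between -0.1 and 0.1 m and y of jar_blue_mid in the frame of case between -0.08 and 0.08 m and z of jar_blue_mid in the frame of case between 0.044 and 0.062 m and x of jar_yellow_mid in the frame of case between -0.1 and 0.1 m and y of jar_yellow_mid in the frame of case between -0.08 and 0.08 m and z of jar_yellow_mid in the frame of case between 0.044 and 0.062 m and x of jar_green_mid in the frame of case between -0.1 and 0.1 m and y of jar_green_mid in the frame of case between -0.08 and 0.08 m and z of jar_green_mid in the frame of case between 0.044 and 0.062 m and value of joint case_lid below 0.03 rad); the robot touches nothing.
It fails at once if the lid drops or slams: it comes down on the rim (last 0.15 rad) faster than 2 rad/s (value of joint case_lid below 0.15 rad and velocity of joint case_lid below -2 rad/s).
It fails at once if a cap is tightened (faster than 0.25 rad/s) while its jar is more than 50 mm from the middle of the jig ((velocity of joint jar_red_cap above 0.25 rad/s and horizontal distance between jar_red_mid and jig above 0.05 m) or (velocity of joint jar_blue_cap above 0.25 rad/s and horizontal distance between jar_blue_mid and jig above 0.05 m) or (velocity of joint jar_yellow_cap above 0.25 rad/s and horizontal distance between jar_yellow_mid and jig above 0.05 m) or (velocity of joint jar_green_cap above 0.25 rad/s and horizontal distance between jar_green_mid and jig above 0.05 m)).
It fails at once if the phone, a knife, the marker, the paste pot or the seal stone is moved by more than 50 mm (distance of any of phone, knife_a, knife_b, knife_c, marker, paste_pot, seal_stone from where it was at the start of the episode above 0.05 m).
Of jar_red, jar_blue, jar_yellow, jar_green only 3 to 4 are there at a start; the rules pass over those that are not, and their reading is None.
At some moment in a run one of jar_red, jar_blue, jar_yellow, jar_green may be knocked a few centimetres aside while the robot is not near it.
It also fails if it takes over 210 s, if anything falls off the work surface, if the arm or the gripper's body presses on something with over 40 N, if the wrist force passes 120 N, or if a joint passes its speed limit or range.

## Working session

There is one attempt and no reset: what is moved stays moved. The work goes in short steps, Python scripts to look and compute and a tool call to move; the robot and the scene stay as the last step left them, time stands still between calls to the robot, and variables do not carry over. Pictures are saved under pics/ and viewed, at most 14 in all, crops included, and the job is handed in when it is done.

Besides the shell and the picture viewer there is one more tool, called after "Emit:" by a JSON object that holds its "op" and its "data". drive_tool: Moves the arm, as the interface text tells. Shift numbers are shares of 100 mm and turn numbers shares of 90 degrees, none past 1 either way. Its arguments: {"type":"object","properties":{"deltas":{"type":"string"}},"required":["deltas"]}

```bash
ls; mkdir -p pics
cat > h.py <<'E'
import numpy as np, cv2
from scipy.spatial.transform import Rotation as Ro
from bench import robot, snapshot, finder
def tool():
    o=robot.get_obs(); T=np.eye(4); T[:3,3]=o['tool_pos']
    T[:3,:3]=Ro.from_euler('xyz',o['ee_rot']).as_matrix(); return T,o
def snap(name):
    T,o=tool(); s=snapshot(name)
    if 'T' not in s: s['T']=T@s['hand_eye']
    return s
def ray(s,uv,z):
    d=np.array([(uv[0]-s['cx'])/s['fx'],-(uv[1]-s['cy'])/s['fy'],-1.])
    d=s['T'][:3,:3]@d; c=s['T'][:3,3]; return c+d*(z-c[2])/d[2]
def proj(s,p):
    q=np.linalg.inv(s['T'])@np.r_[p,1]; return np.array([s['cx']+s['fx']*q[0]/-q[2], s['cy']-s['fy']*q[1]/-q[2]])
def save(s,n): cv2.imwrite(f'pics/{n}.png',cv2.cvtColor(s['img'],cv2.COLOR_RGB2BGR))
E
cat > a.py <<'E'
from h import *
o=robot.get_obs(); print(o['time'],o['tool_pos'],o['ee_rot'],o['wrist_force'])
for c in ['scene','top']:
    s=snap(c); save(s,c+'0'); print(c,s['fx'],s['cx'],s['cy'],s.keys(),np.round(s['T'],3).tolist())
    for t,z in [('jar_red_mid',.0475),('jar_blue_mid',.0475),('jar_yellow_mid',.0475),('jar_green_mid',.0475),('jig',0),('case',0),('lid_handle',.3),('lid_hinge',.118),('phone',0),('paste_pot',0),('seal_stone',0),('marker',0),('knife_a',0)]:
        r=finder.landmark_of(c,t)[:2]
        print(t,[(np.round(x['xy'],1).tolist(),round(x['confidence'],2),np.round(ray(s,x['xy'],z)[:2],3).tolist()) for x in r])
E
python3 a.py
```

```text
pics
0.0 [0.20413725 0.51005863 0.16953969] [-3.13945572e+00 -2.06574538e-04  2.76084187e+00] [0.52658058 0.00656956 0.12189942]
scene 436.50393518893526 255.4237624473656 198.6557671811825 dict_keys(['img', 'fx', 'fy', 'cx', 'cy', 'T']) [[-0.029, -0.834, 0.551, 1.157], [1.0, -0.031, 0.007, 0.029], [0.011, 0.551, 0.835, 1.039], [0.0, 0.0, 0.0, 1.0]]
jar_red_mid [([349.1, 215.0], 0.69, [0.547, 0.272]), ([381.1, 227.6], 0.56, [0.582, 0.352])]
jar_blue_mid [([378.6, 176.4], 0.82, [0.416, 0.367]), ([244.3, 274.5], 0.56, [0.726, 0.0])]
jar_yellow_mid [([328.4, 223.0], 0.74, [0.573, 0.215])]
jar_green_mid [([326.2, 183.9], 0.94, [0.447, 0.217]), ([330.0, 285.4], 0.46, [0.747, 0.208])]
jig [([248.9, 197.6], 0.69, [0.469, 0.002])]
case [([166.4, 195.1], 0.65, [0.469, -0.234]), ([346.0, 214.2], 0.42, [0.515, 0.275])]
lid_handle [([70.8, 125.7], 0.91, [0.488, -0.4]), ([121.2, 169.6], 0.38, [0.607, -0.262])]
lid_hinge [([118.2, 173.3], 0.82, [0.484, -0.339])]
phone [([246.6, 273.6], 0.79, [0.703, 0.005])]
paste_pot [([375.3, 268.8], 0.71, [0.678, 0.337]), ([166.2, 196.6], 0.43, [0.475, -0.234])
[... 523 characters left out ...]
llow_mid [([174.2, 198.1], 0.56, [0.58, 0.203])]
jar_green_mid [([162.6, 251.4], 0.66, [0.445, 0.227]), ([113.9, 195.8], 0.3, [0.584, 0.357])]
jig [([249.6, 247.2], 0.93, [0.457, 0.01])]
case [([339.2, 246.2], 0.78, [0.462, -0.226])]
lid_handle [([458.3, 237.6], 0.8, [0.477, -0.397]), ([170.7, 198.1], 0.26, [0.549, 0.16])]
lid_hinge [([397.8, 237.6], 0.6, [0.482, -0.341])]
phone [([251.4, 158.8], 0.8, [0.694, 0.007])]
paste_pot [([127.2, 166.8], 0.73, [0.669, 0.341])]
seal_stone [([150.8, 226.8], 0.81, [0.509, 0.271])]
marker [([165.1, 286.0], 0.73, [0.356, 0.228]), ([181.9, 164.3], 0.71, [0.677, 0.194])]
knife_a [([179.1, 163.4], 0.77, [0.68, 0.202]), ([182.0, 133.3], 0.51, [0.763, 0.197])]
```

View pics/scene0.png

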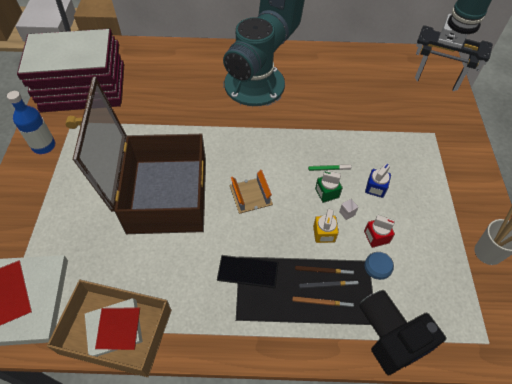

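View pics/top0.png

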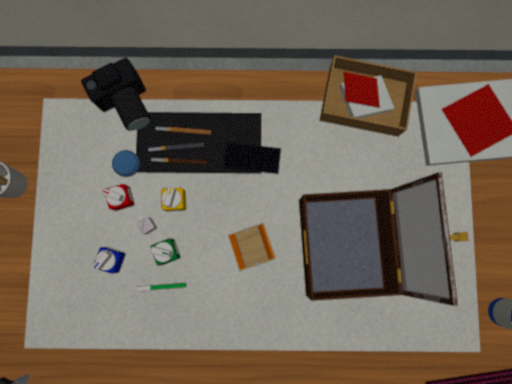

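The scene shows all four jars. In the top view they are at red (119,197), blue (108,260), yellow (173,198) and green (165,252), with the jig at (250,247) and the case at (345,245) with its lid open to the right. I'll move the wrist camera over the jars next.

```bash
cat > plan.py <<'E'
# plan(x,y,z,yaw_deg,grip): prints calls that lead there, from a carried nominal pose
from h import *
class P:
    def __init__(s):
        T,o=tool(); s.p=T[:3,3].copy(); s.y=Ro.from_matrix(T[:3,:3]@np.diag([1,-1,-1])).as_euler('zyx')[0]; s.n=0
        print('at',np.round(s.p,4),'yaw',round(np.degrees(s.y),1),'t',o['time'],'w',round(o['width'],4))
    def go(s,x,y,z,yaw,g,vmax=.04,wmax=8.5,extra=1):
        t=np.array([x,y,z]); 
        for k in range(40):
            d=t-s.p; dy=(np.radians(yaw)-s.y+np.pi)%(2*np.pi)-np.pi
            n=max(np.linalg.norm(d)/vmax, abs(np.degrees(dy))/wmax); n=max(1,int(np.ceil(n-.05)))
            last=n<=5; m=min(n,5); f=m/n; 
            f=min(f,.095/max(1e-9,np.abs(d).max()))
            if f<m/n-1e-9: m=max(1,int(np.ceil(f*n))); last=False
            c,si=np.cos(s.y),np.sin(s.y); R=np.array([[c,si,0],[si,-c,0],[0,0,-1]])
            dl=R.T@(d*f)*10; rz=-np.degrees(dy)*f/90
            rows=[]
            for i in range(1,m+1): rows.append(np.r_[dl*i/m,0,0,rz*i/m])
            if last: rows=(rows+[rows[-1]]*extra)[:5]
            st=lambda v:' '.join(('%.3f'%a).rstrip('0').rstrip('.') if abs(a)>=5e-4 else '0' for a in v)+f' {g:g}'
            print('  '+'; '.join(st(r) for r in rows)); s.n+=len(rows)
            s.p+=d*f; s.y+=dy*f
            j1=np.arctan2(s.p[1],s.p[0]); j6=(j1+np.pi/2-s.y+np.pi)%(2*np.pi)-np.pi
            if abs(j6)>2.3: print('   !! j6',j6)
            if last: break
        print(' ->',np.round(s.p,4),np.round(np.degrees(s.y),1),'j6 %.2f'%j6)
    def hold(s,g,n=4): print('  '+'; '.join(['0 0 0 0 0 0 %g'%g]*n)+'   (hold)')
E
cat > b.py <<'E'
from plan import *
s=snap('wrist');print(np.round(s['hand_eye'],3).tolist(),s['fx'],s['cx'],s['cy'])
p=P(); p.go(.25,.48,.3,150,94,.05,extra=0); p.go(.46,.29,.38,120,94,.05)
E
python3 b.py
```

```text
[[-0.001, 0.966, 0.257, 0.074], [1.0, 0.001, 0.001, 0.0], [0.0, 0.257, -0.966, -0.213], [0.0, 0.0, 0.0, 1.0]] 294.20891267110926 255.75300218714932 188.68711682925493
at [0.2044 0.5106 0.1707] yaw 158.2 t 1.45 w 0.0942
  -0.131 -0.028 -0.317 0 0 0.022 94; -0.263 -0.056 -0.633 0 0 0.045 94; -0.394 -0.085 -0.95 0 0 0.067 94
  -0.145 -0.015 -0.343 0 0 0.024 94
 -> [0.25 0.48 0.3 ] 150.0 j6 0.04
  -0.417 -0.09 -0.121 0 0 0.05 94; -0.835 -0.18 -0.241 0 0 0.101 94; -1.252 -0.269 -0.362 0 0 0.151 94
  -0.32 0.008 -0.09 0 0 0.038 94; -0.64 0.016 -0.181 0 0 0.075 94; -0.961 0.024 -0.271 0 0 0.113 94; -1.281 0.032 -0.362 0 0 0.151 94
  -0.261 0.07 -0.076 0 0 0.032 94; -0.261 0.07 -0.076 0 0 0.032 94
 -> [0.46 0.29 0.38] 120.0 j6 0.04
```

```bash
sed -i 's/np.abs(d).max()/np.linalg.norm(d)/' plan.py
cat > b.py <<'E'
from plan import *
p=P(); p.go(.27,.48,.24,145,94,.05,extra=0); p.go(.48,.3,.22,120,94,.05)
E
python3 b.py
```

```text
at [0.2044 0.5106 0.1707] yaw 158.2 t 1.45 w 0.0942
  -0.343 -0.019 -0.328 0 0 0.069 94; -0.685 -0.039 -0.657 0 0 0.139 94
  -0.037 0.006 -0.036 0 0 0.008 94
 -> [0.27 0.48 0.24] 145.0 j6 0.10
  -0.314 -0.031 0.023 0 0 0.032 94; -0.629 -0.062 0.046 0 0 0.063 94; -0.943 -0.092 0.069 0 0 0.095 94
  -0.315 0.016 0.023 0 0 0.032 94; -0.631 0.033 0.046 0 0 0.063 94; -0.946 0.049 0.069 0 0 0.095 94
  -0.427 0.087 0.031 0 0 0.044 94; -0.853 0.174 0.063 0 0 0.087 94; -0.853 0.174 0.063 0 0 0.087 94
 -> [0.48 0.3  0.22] 120.0 j6 0.04
```

Emit:
{"op": "drive_tool", "data": {"deltas": "-0.34 -0.02 -0.33 0 0 0.07 94; -0.68 -0.04 -0.66 0 0 0.14 94"}}

```text
time: 1.65
tool_pos: [0.2656, 0.4809, 0.236]
ee_rot: [-3.138, -0.0, 2.539]
wrist_force: [0.7, 1.5, -0.0]
width: 0.0939
finger_force: 0.0
```

Emit:
{"op": "drive_tool", "data": {"deltas": "-0.31 -0.03 0.02 0 0 0.03 94; -0.63 -0.06 0.04 0 0 0.06 94; -0.94 -0.09 0.06 0 0 0.1 94"}}

```text
time: 1.95
tool_pos: [0.3396, 0.4204, 0.2311]
ee_rot: [3.14, 0.0, 2.382]
wrist_force: [-0.7, -0.7, -0.6]
width: 0.0941
finger_force: 0.0
```

Emit:
{"op": "drive_tool", "data": {"deltas": "-0.31 0.02 0.02 0 0 0.03 94; -0.63 0.03 0.05 0 0 0.06 94; -0.95 0.05 0.07 0 0 0.1 94"}}

```text
time: 2.25
tool_pos: [0.4118, 0.3585, 0.2236]
ee_rot: [3.141, -0.0, 2.224]
wrist_force: [0.7, -0.0, -0.8]
width: 0.094
finger_force: 0.0
```

Emit:
{"op": "drive_tool", "data": {"deltas": "-0.43 0.09 0.03 0 0 0.04 94; -0.85 0.17 0.06 0 0 0.09 94; -0.85 0.17 0.06 0 0 0.09 94; -0.85 0.17 0.06 0 0 0.09 94"}}

```text
time: 2.65
tool_pos: [0.4766, 0.3018, 0.2173]
ee_rot: [-3.141, -0.001, 2.084]
wrist_force: [-0.1, 0.5, 0.3]
width: 0.0939
finger_force: 0.0
```

```bash
cat > c.py <<'E'
from plan import *
p=P(); s=snap('wrist'); save(s,'w1'); np.save('w1.npy',s['T'])
for t in ['red','blue','yellow','green']:
    r=finder.landmark_of('wrist',f'jar_{t}_mid')[:2]; print(t,[(np.round(x['xy'],1).tolist(),round(x['confidence'],2),np.round(ray(s,x['xy'],.0475)[:2],4).tolist()) for x in r])
r=finder.landmark_of('wrist','jig')[:2]; print([(x['xy'],x['confidence'],ray(s,x['xy'],0)) for x in r])
E
python3 c.py
```

```text
at [0.4766 0.3018 0.2173] yaw 119.4 t 2.65 w 0.0939
red [([342.4, 175.8], 0.93, [0.5821, 0.3501])]
blue [([243.7, 106.0], 0.69, [0.4247, 0.3642])]
yellow []
green [([209.2, 206.4], 0.93, [0.4471, 0.2251])]
[([161.9, 310.2], 0.75, array([0.46219802, 0.00260414, 0.        ]))]
```

View pics/w1.png

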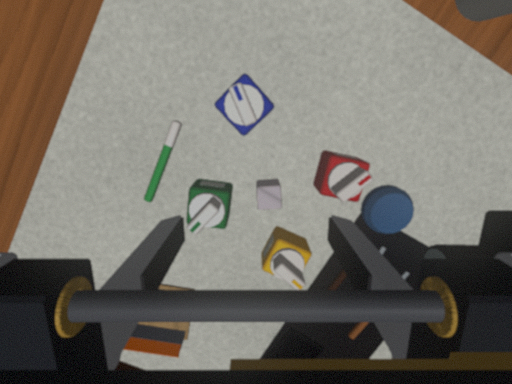

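```bash
cat > fit.py <<'E'
from h import *
from scipy.optimize import minimize
K=4
def faces(box):  # box: 8 pts, bottom 4 then top 4 (ccw from above)
    b,t=box[:4],box[4:]
    return [np.array([b[i],b[(i+1)%4],t[(i+1)%4],t[i]]) for i in range(4)]+[t]
def rect(hx,hy,z0,z1):
    q=np.array([[-hx,-hy],[hx,-hy],[hx,hy],[-hx,hy]])
    return np.vstack([np.c_[q,np.full(4,z0)],np.c_[q,np.full(4,z1)]])
a=np.linspace(0,2*np.pi,25)[:-1]
def disc(z): return np.c_[.024*np.cos(a),.024*np.sin(a),np.full(24,z)]
def rot(P,t): c,s=np.cos(t),np.sin(t); return P@np.array([[c,s,0],[-s,c,0],[0,0,1]])
def render(s,x,y,th,q,z0,org,shape):
    L=np.zeros(shape,np.uint8); off=np.array([x,y,z0]); cam=s['T'][:3,3]; Ti=np.linalg.inv(s['T'])
    def pj(P):
        c=P@Ti[:3,:3].T+Ti[:3,3]; uv=np.c_[s['cx']-s['fx']*c[:,0]/c[:,2], s['cy']+s['fy']*c[:,1]/c[:,2]]
        return ((uv-org)*K*16+8*K).astype(np.int32)
    def dr(F,l):
        for i,f in enumerate(F):
            n=np.cross(f[1]-f[0],f[2]-f[1])
            if n@(cam-f[0])>0: cv2.fillPoly(L,[pj(f)],l+i,shift=4)
    dr(faces(rot(rect(.028,.028,0,.055),th)+off),1)
    for z,l in((.055,6),(.063,7)): 
        cv2.fillPoly(L,[pj(rot(disc(z),0)+off)],l,shift=4)
    dr(faces(rot(rect(.023,.008,.063,.095),th-q)+off),8)
    return L
def fit(s,x,y,z0=0.,qr=(.1,.9),ths=None,w=50,verb=None):
    u=proj(s,[x,y,z0+.05]); org=np.floor(u-w/2); r0,c0=int(org[1]),int(org[0])
    c=s['img'][max(r0,0):r0+w,max(c0,0):c0+w]; org=np.array([max(c0,0),max(r0,0)],float)
    I=cv2.resize(c,None,fx=K,fy=K,interpolation=cv2.INTER_CUBIC).astype(float); 
    I2=(I**2).sum(2); sh=I.shape[:2]; If=I.reshape(-1,3)
    def cost(v):
        if not(qr[0]<=v[3]<=qr[1]): return 1e4
        L=render(s,v[0],v[1],v[2],v[3],z0,org,sh).ravel(); n=np.bincount(L,minlength=13).clip(1)
        m=sum(np.bincount(L,If[:,k],minlength=13)**2/n for k in range(3)).sum()
        return (I2.sum()-m)/len(L)
    best=[]
    T0=np.radians(np.arange(0,90,6)) if ths is None else ths
    cand=[]
    for dx in (-.008,0,.008):
        for dy in (-.008,0,.008):
            for th in T0:
                for q in np.linspace(qr[0]+.05,qr[1]-.05,5): cand.append((cost((x+dx,y+dy,th,q)),x+dx,y+dy,th,q))
    cand.sort()
    for cc in cand[:5]:
        S=np.array([cc[1:]]+[np.array(cc[1:])+d for d in np.diag([.005,.005,.12,.12])])
        r=minimize(cost,cc[1:],method='Nelder-Mead',options=dict(initial_simplex=S,maxfev=200,xatol=1e-4,fatol=.01)); best.append((r.fun,r.x))
    best.sort(key=lambda t:t[0]); v=best[0][1]
    L=render(s,*v,z0,org,sh); E=cv2.morphologyEx(L,cv2.MORPH_GRADIENT,np.ones((2,2),np.uint8))>0
    V=I.clip(0,255).astype(np.uint8).copy(); V2=V.copy(); V2[E]=(255,0,255)
    return v,best[0][0],best[1][0],np.vstack([V,V2])
E
cat > d.py <<'E'
from fit import *
import sys
J=dict(red=(.583,.352),blue=(.425,.366),yellow=(.58,.208),green=(.446,.226))
class S(dict): pass
im=cv2.cvtColor(cv2.imread('pics/w1.png'),cv2.COLOR_BGR2RGB)
s=dict(img=im,fx=294.209,fy=294.209,cx=255.753,cy=188.687,T=np.load('w1.npy')); M=[]
for k,(x,y) in J.items():
    v,f,f2,V=fit(s,x,y,w=64); M.append(cv2.resize(V,(200,400)))
    print(k,np.round(v[:2],4),'th %.1f q %.2f bar %.1f'%(np.degrees(v[2])%90,v[3],np.degrees(v[2]-v[3])%180),round(f),round(f2))
cv2.imwrite('pics/m1.png',cv2.cvtColor(np.hstack(M),cv2.COLOR_RGB2BGR))
E
time python3 d.py
```

```text
red [0.5865 0.349 ] th 16.5 q 0.36 bar 176.1 2722 2725
blue [0.4244 0.3656] th 72.6 q 0.43 bar 47.8 1050 1056
yellow [0.5809 0.2061] th 4.1 q 0.31 bar 166.2 2115 2116
green [0.4467 0.2226] th 20.0 q 0.89 bar 149.3 2508 2511
real	0m17.340s
user	0m17.666s
sys	0m0.219s
```

View pics/m1.png

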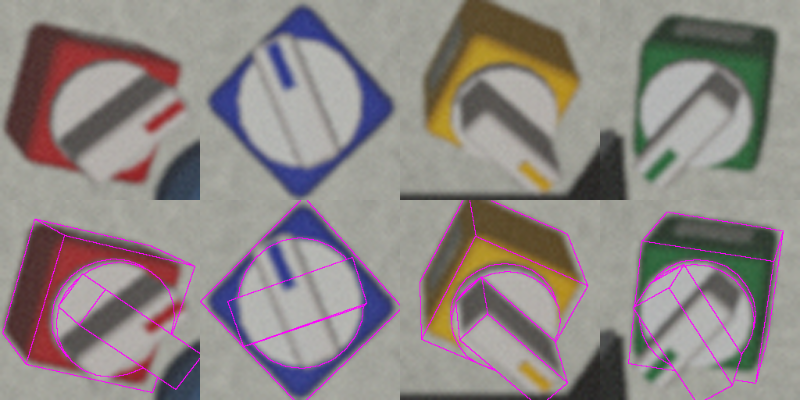

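The overlay matches every body, and yellow's bar fits. The bars on red, blue and green came out a quarter turn off because my angle search only covered 90°. I'll widen it to 180°.

```bash
sed -i 's/np.arange(0,90,6)/np.arange(0,180,7)/' fit.py; sed -i 's/%90,v/%180,v/; s/m1.png/m2.png/' d.py; python3 d.py
cat > e.py <<'E'
from h import *
# jig & case yaw from top picture
s=snap('top'); im=s['img'].astype(int); hsv=cv2.cvtColor(s['img'],cv2.COLOR_RGB2HSV)
j=finder.masks_of('top','jig')[0]; m=j['region']; print(j['confidence'],j['xy'],m.sum())
lip=m&(hsv[...,1]>150)
n,L,st,ce=cv2.connectedComponentsWithStats(lip.astype(np.uint8))
for i in range(1,n):
    if st[i,4]<25: continue
    v,u=np.nonzero(L==i); P=np.array([ray(s,(a,b),.045)[:2] for a,b in zip(u,v)]); c=P.mean(0); U,S,Vt=np.linalg.svd(P-c); print('lip',len(P),np.round(c,4),np.degrees(np.arctan2(Vt[0,1],Vt[0,0]))%180)
r=cv2.minAreaRect(np.array([ray(s,(a,b),.0)[:2]*1000 for b,a in zip(*np.nonzero(m))],np.float32)); print(r)
c=finder.masks_of('top','case')[0]; m=c['region']; print(c['confidence'],m.sum())
np.save('casem.npy',m); V=s['img'].copy(); V[m]=V[m]//2+[0,120,0]; V[j['region']]=V[j['region']]//2+[120,0,0]
V=cv2.resize(V[170:310,220:480],None,fx=3,fy=3,interpolation=cv2.INTER_CUBIC); cv2.imwrite('pics/t2.png',V[...,::-1])
E
python3 e.py
```

```text
red [0.5855 0.3488] th 105.8 q 0.64 bar 69.2 2164 2173
blue [0.4244 0.3657] th 162.6 q 0.34 bar 142.8 838 841
yellow [0.5809 0.2061] th 4.1 q 0.31 bar 166.2 2115 2116
green [0.4464 0.2229] th 111.3 q 0.59 bar 77.4 2198 2233
0.95 [251.9, 247.9] 1476
lip 207 [ 0.4718 -0.0314] 18.799128953091383
lip 215 [0.4475 0.0414] 19.244222496867593
((457.2868957519531, 4.635948181152344), (103.04246520996094, 100.96623992919922), 18.911752700805664)
0.63 17002
```

View pics/m2.png

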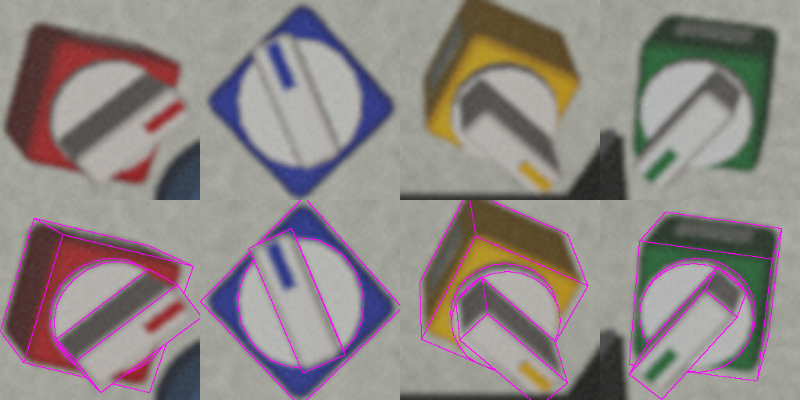

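View pics/t2.png

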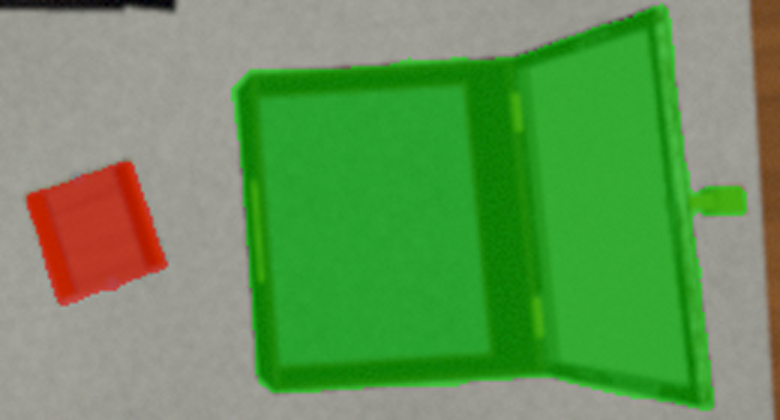

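The fits now match body and bar on all four jars. The jig mask is clean, with centre near (0.459, 0.005) and yaw 19°. Picking green first.

```bash
cat > b.py <<'E'
from plan import *
p=P(); p.go(.4464,.2229,.11,77.4,50); p.go(.4464,.2229,.068,77.4,50,.03); p.hold(0,5);p.go(.4464,.2229,.19,77.4,0); p.go(.459,.005,.19,75.2,0)
E
python3 b.py
```

```text
at [0.4758 0.303  0.2179] yaw 119.6 t 3.1 w 0.0944
  -0.095 -0.112 0.186 0 0 0.081 50; -0.19 -0.225 0.373 0 0 0.162 50; -0.286 -0.337 0.559 0 0 0.243 50; -0.381 -0.45 0.745 0 0 0.323 50
  -0.124 -0.047 0.167 0 0 0.073 50; -0.247 -0.093 0.334 0 0 0.145 50; -0.247 -0.093 0.334 0 0 0.145 50
 -> [0.4464 0.2229 0.11  ] 77.4 j6 0.68
  0 0 0.21 0 0 0 50; 0 0 0.42 0 0 0 50; 0 0 0.42 0 0 0 50
 -> [0.4464 0.2229 0.068 ] 77.4 j6 0.68
  0 0 0 0 0 0 0; 0 0 0 0 0 0 0; 0 0 0 0 0 0 0; 0 0 0 0 0 0 0; 0 0 0 0 0 0 0   (hold)
  0 0 -0.317 0 0 0 0; 0 0 -0.633 0 0 0 0; 0 0 -0.95 0 0 0 0
  0 0 -0.27 0 0 0 0; 0 0 -0.27 0 0 0 0
 -> [0.4464 0.2229 0.19  ] 77.4 j6 0.68
  -0.305 0.087 0 0 0 0.004 0; -0.609 0.174 0 0 0 0.007 0; -0.914 0.26 0 0 0 0.011 0
  -0.227 0.069 0 0 0 0.003 0; -0.455 0.138 0 0 0 0.005 0; -0.682 0.207 0 0 0 0.008 0; -0.909 0.276 0 0 0 0.011 0
  -0.269 0.087 0 0 0 0.003 0; -0.269 0.087 0 0 0 0.003 0
 -> [0.459 0.005 0.19 ] 75.2 j6 0.27
```

Emit:
{"op": "drive_tool", "data": {"deltas": "-0.095 -0.11 0.19 0 0 0.08 50; -0.19 -0.225 0.37 0 0 0.16 50; -0.285 -0.34 0.56 0 0 0.24 50; -0.38 -0.45 0.745 0 0 0.323 50"}}

```text
time: 3.5
tool_pos: [0.4553, 0.247, 0.1426]
ee_rot: [3.141, -0.0, 1.573]
wrist_force: [0.1, -0.1, 0.1]
width: 0.0655
finger_force: 0.0
```

Emit:
{"op": "drive_tool", "data": {"deltas": "-0.125 -0.05 0.17 0 0 0.07 50; -0.25 -0.095 0.335 0 0 0.145 50; -0.25 -0.095 0.335 0 0 0.145 50"}}

```text
time: 3.8
tool_pos: [0.4442, 0.2207, 0.1072]
ee_rot: [-3.137, 0.003, 1.349]
wrist_force: [-0.8, -0.3, -0.8]
width: 0.0504
finger_force: 0.0
```

Emit:
{"op": "drive_tool", "data": {"deltas": "0 0 0.21 0 0 0 50; 0 0 0.42 0 0 0 50; 0 0 0.42 0 0 0 50"}}

```text
time: 4.1
tool_pos: [0.4449, 0.2222, 0.0657]
ee_rot: [-3.138, 0.002, 1.353]
wrist_force: [-0.5, 0.2, 0.3]
width: 0.0501
finger_force: 0.0
```

Emit:
{"op": "drive_tool", "data": {"deltas": "0 0 0 0 0 0 0; 0 0 0 0 0 0 0; 0 0 0 0 0 0 0; 0 0 0 0 0 0 0; 0 0 0 0 0 0 0"}}

```text
time: 4.6
tool_pos: [0.4469, 0.2223, 0.0683]
ee_rot: [3.141, -0.001, 1.35]
wrist_force: [0.0, 0.3, 0.5]
width: 0.0134
finger_force: 0.0
```

Emit:
{"op": "drive_tool", "data": {"deltas": "0 0 -0.3 0 0 0 0; 0 0 -0.6 0 0 0 0; 0 0 -0.9 0 0 0 0; 0 0 -0.9 0 0 0 0"}}

```text
time: 5.0
tool_pos: [0.4493, 0.2232, 0.1631]
ee_rot: [3.133, -0.006, 1.35]
wrist_force: [0.2, -0.1, 0.6]
width: 0.0008
finger_force: 0.0
```

```bash
cat > g.py <<'E'
from fit import *
import sys
# check held jar in scene camera: args z_tcp_at_pick cap q guess
T,o=tool(); print(np.round(o['tool_pos'],4),np.degrees(o['ee_rot'][2]),o['width'],o['finger_force'],o['wrist_force'])
z0=o['tool_pos'][2]-.068; s=snap('scene'); bar=o['ee_rot'][2]; q=float(sys.argv[1])
x,y=o['tool_pos'][:2]
v,f,f2,V=fit(s,x,y,z0,qr=(q-.3,q+.3),ths=[bar+q-.1,bar+q,bar+q+.1],w=70)
print('off',np.round(v[:2]-[x,y],4),'q %.2f th-bar0 %.1f'%(v[3],np.degrees(v[2]-bar)),f)
cv2.imwrite('pics/g.png',V[...,::-1])
E
python3 g.py .59
```

```text
[0.4493 0.2232 0.1631] 77.36723892343149 0.0007523176479202114 0.0 [ 0.19079436 -0.12684056  0.6086438 ]
off [ 0.009  -0.0196] q 0.46 th-bar0 43.6 7451.031462104636
```

View pics/g.png

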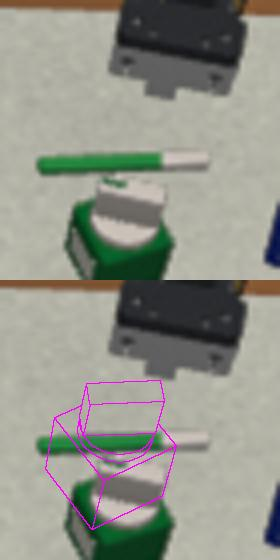

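The fingers closed to zero with nothing held. In the picture the green jar stands well in front of the gripper, either knocked or misplaced, so I'll locate it again.

```bash
cat > c.py <<'E'
from fit import *
for c in ['top','scene','wrist']:
    s=snap(c); save(s,c+'3')
    for t in ['red','blue','yellow','green']:
        r=finder.landmark_of(c,f'jar_{t}_mid')[:2]; print(c,t,[(np.round(x['xy'],1).tolist(),round(x['confidence'],2),np.round(ray(s,x['xy'],.0475)[:2],4).tolist()) for x in r])
E
python3 c.py
```

```text
top red [([115.9, 196.4], 0.88, [0.5827, 0.3514]), ([166.3, 253.2], 0.25, [0.4402, 0.2176])]
top blue []
top yellow [([174.0, 199.0], 0.95, [0.5773, 0.2029])]
top green [([166.4, 253.1], 0.75, [0.4405, 0.2173])]
scene red [([375.9, 226.1], 0.6, [0.5782, 0.3392])]
scene blue [([379.2, 179.9], 0.77, [0.4277, 0.3669])]
scene yellow [([327.4, 225.0], 0.57, [0.5794, 0.2121])]
scene green [([327.8, 185.3], 0.7, [0.4517, 0.2211]), ([245.7, 272.8], 0.65, [0.7216, 0.0036])]
wrist red [([365.5, 29.7], 0.67, [0.5862, 0.3464])]
wrist blue [([203.2, 48.7], 0.86, [0.4247, 0.3651]), ([478.4, 132.8], 0.32, [0.6924, 0.2193])]
wrist yellow [([375.1, 165.1], 0.8, [0.5795, 0.2085])]
wrist green [([256.8, 175.9], 0.66, [0.4487, 0.2254])]
```

View pics/scene3.png

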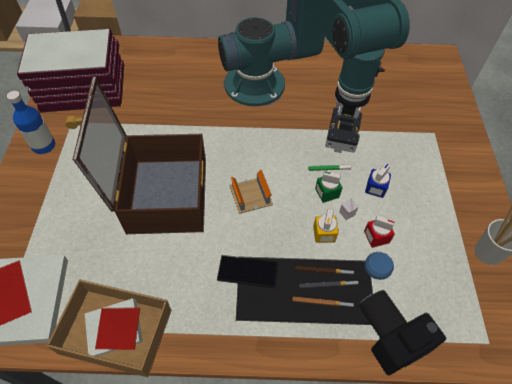

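```bash
cat > c2.py <<'E'
from fit import *
T,o=tool(); s=snap('scene'); print('tcp px',proj(s,T[:3,3]), 'jar px',proj(s,[.447,.2225,.0475]))
V=cv2.resize(s['img'][100:215,280:410],None,fx=4,fy=4,interpolation=cv2.INTER_CUBIC)
u=(proj(s,T[:3,3])-[280,100])*4; cv2.circle(V,tuple(int(a) for a in u),4,(255,0,255),1)
w=snap('wrist'); W=w['img'].copy(); u=proj(w,T[:3,3]); print(u, proj(w,[.447,.2225,.095]))
cv2.circle(W,tuple(int(a) for a in u),4,(255,0,255),1)
cv2.imwrite('pics/k.png',np.hstack([cv2.resize(V,(434,384)),W[:,100:412]])[...,::-1])
v,f,f2,_=fit(w,.447,.2225,w=90); print('wrist fit',v,np.degrees(v[2]-v[3]),f)
v,f,f2,_=fit(s,.447,.2225,w=50); print('scene fit',v,np.degrees(v[2]-v[3]),f)
E
python3 c2.py
```

```text
tcp px [334.49746636 159.03848498] jar px [328.21185691 183.93765117]
[254.94626896 211.66575272] [255.51131316 189.72210336]
wrist fit [0.44638105 0.22396914 1.94765603 0.59730681] 77.369311301598 1165.620446662616
scene fit [0.44322564 0.22438154 1.85270074 0.47503501] 78.93443174579377 2607.13001316334
```

View pics/k.png

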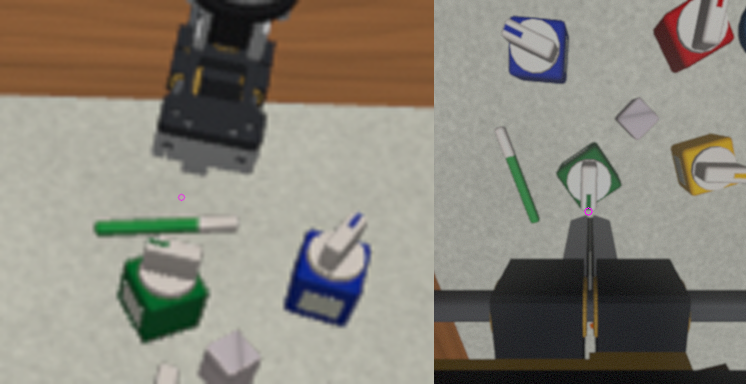

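```bash
cat > c3.py <<'E'
from fit import *
s=dict(snap('wrist')); T,o=tool()
for x in (0,.008,.012):
    for d in (0,.01,.02,.03,.04): print(x,d,np.round(proj(s,(T@[x,0,-d,1])[:3]),1),end=' ')
    print()
sc=snap('scene'); print('base',proj(sc,[0,0,0]))
for d in (0,.02,.04,.078+.019): print(d,proj(sc,(T@[0,0,-d,1])[:3]))
print(proj(sc,(T@[0.037,0,-.097,1])[:3]),proj(sc,(T@[-0.037,0,-.097,1])[:3]))
g=cv2.cvtColor(s['img'],cv2.COLOR_RGB2GRAY); print(g[195:265:3,240:272:2])
E
python3 c3.py
```

```text
0 0 [255.  211.7] 0 0.01 [254.9 216.3] 0 0.02 [254.9 221.2] 0 0.03 [254.8 226.7] 0 0.04 [254.8 232.7] 
0.008 0 [254.9 201.7] 0.008 0.01 [254.9 205.9] 0.008 0.02 [254.9 210.4] 0.008 0.03 [254.8 215.4] 0.008 0.04 [254.8 220.9] 
0.012 0 [254.9 196.7] 0.012 0.01 [254.9 200.6] 0.012 0.02 [254.9 204.9] 0.012 0.03 [254.8 209.6] 0.012 0.04 [254.8 214.9] 
base [253.41440194  84.17576978]
0 [334.49812946 159.03057479]
0.02 [335.77677274 154.0977533 ]
0.04 [337.09450307 149.01413961]
0.097 [341.08109642 133.63443704]
[356.51785543 136.63737694] [325.78267207 130.65840763]
[[169 180 180 151 156 180 134  90 119 173 171 148 177 180 176 144]
 [ 90 127 163 150 156 179 131  83 113 175 170 153 175 147 125 137]
 [138  85  85 102 157 177 132  81 112 173 169 126 119 148 160 159]
 [161 145  89  99 158 173 121  80 110 176 167 143 153 160 159 158]
 [166 163 142 110 158 176 122  83 119 175 165 144 154 155 155 152]
 [160 156 159 157 151 149 138 134 148 159 156 157 155 154 157 156]
 [160 158 160 162 162 163 159 162 163 154 156 157 154 159 159 156]
 [162 158 154 139 123 100  98 141 150 130  92 100 122 148 158 1
[... 376 characters left out ...]
  50  78  77  79  81  78  80]
 [ 83  80  75  77  74  76  70  50  58  48  69  78  75  76  75  78]
 [ 80  80  76  76  77  76  66  43  57  48  74  77  76  77  79  77]
 [ 77  71  76  77  77  78  66  45  57  44  68  78  74  77  78  80]
 [ 76  76  75  77  79  77  61  44  55  48  68  77  76  73  76  79]
 [ 78  77  76  73  78  75  64  44  52  41  65  75  72  74  74  73]
 [ 75  76  76  75  74  72  56  49  81  42  69  75  77  77  79  75]
 [ 75  74  75  73  75  76  54  52  82  43  68  70  78  71  75  75]
 [ 56  58  62  64  57  68  56  53  80  40  63  68  59  61  58  57]
 [ 33  30  35  38  34  63  52  49  77  45  61  52  35  29  31  39]
 [ 35  33  30  38  36  59  53  49  84  41  62  48  33  32  34  37]]
```

The wrist picture shows the fingertips ending about 30 mm short of the TCP (row 216 where row 202 would be right), and the scene view agrees. The fingers therefore closed above the bar. The pose readings also carry about 2 mm of noise, so I'll keep a record of the commanded pose and grip lower.

```bash
cat > plan.py <<'E'
from h import *
import json
# keeps the commanded pose in nom.json; numbers printed are those booked
def app(p,y,row):
    c,s=np.cos(y),np.sin(y); R=np.array([[c,s,0],[s,-c,0],[0,0,-1]])
    return p+R@np.array(row[:3])*.1, y-np.radians(row[5]*90)
rd=lambda v:np.round(np.asarray(v)/.005)*.005
class P:
    def __init__(s):
        d=json.load(open('nom.json')); s.p=np.array(d['p']); s.y=d['y']; s.q=0
        o=robot.get_obs(); print('nom',np.round(s.p,4),round(np.degrees(s.y),1),'meas',np.round(o['tool_pos'],4),'t',o['time'],'w',round(o['width'],4))
    def out(s,rows,g):
        rows=[rd(r) for r in rows]; 
        st=lambda v:' '.join('%g'%round(a,3) if abs(a)>1e-6 else '0' for a in v)+f' {g:g}'
        print('  '+'; '.join(st(r) for r in rows)); s.p,s.y=app(s.p,s.y,rows[-1])
        json.dump(dict(p=s.p.tolist(),y=s.y),open('nom.json','w'))
    def go(s,x,y,z,yaw,g,vmax=.04,wmax=8.4,extra=1):
        t=np.array([x,y,z]); 
        for k in range(40):
            d=t-s.p; dy=(np.radians(yaw)-s.y+np.pi)%(2*np.pi)-np.pi
            nf=max(np.linalg.norm(d)/vmax, abs(np.degrees(dy))/wmax,.5); n=int(np.ceil(nf-.05))
            f=min(1,5/n,.099/max(1e-9,np.linalg.norm(d))); last=f==1; m=min(5,max(1,int(np.ceil(f*n-.05))))
            c,si=np.cos(s.y),np.sin(s.y); R=np.array([[c,si,0],[si,-c,0],[0,0,-1]])
            e=np.r_[R.T@(d*f)*10,0,0,-np.degrees(dy)*f/90]
            rows=[e*i/m for i in range(1,m+1)]
            if last: rows=(rows+[rows[-1]]*extra)[:5]
            s.out(rows,g)
            j1=np.arctan2(s.p[1],s.p[0]); j6=(j1+np.pi/2-s.y+np.pi)%(2*np.pi)-np.pi
            if abs(j6)>2.4: print('   !! j6',j6)
            if last: break
        print(' ->',np.round(s.p,4),np.round(np.degrees(s.y),1),'j6 %.2f'%j6)
    def hold(s,g,n=5): print('  '+'; '.join(['0 0 0 0 0 0 %g'%g]*n))
E
cat > i.py <<'E'
from plan import *
p=np.array([.204,.511,.171]); y=1.087+.103+np.pi/2
for r in [(-.68,-.04,-.66,0,0,.14),(-.94,-.09,.06,0,0,.1),(-.95,.05,.07,0,0,.1),(-.85,.17,.06,0,0,.09),(-.38,-.45,.745,0,0,.323),(-.25,-.095,.335,0,0,.145),(0,0,.42,0,0,0),(0,0,-.9,0,0,0)]: p,y=app(p,y,r)
json.dump(dict(p=p.tolist(),y=y),open('nom.json','w'))
a=P(); a.go(.4464,.2229,.09,77.4,60);a.go(.4464,.2229,.056,77.4,60); a.hold(0)
E
python3 i.py
```

```text
nom [0.4461 0.2225 0.158 ] 77.4 meas [0.4465 0.2221 0.1578] t 6.0 w 0.0003
  0 0 0.34 0 0 0 60; 0.005 0 0.68 0 0 0 60; 0.005 0 0.68 0 0 0 60
 -> [0.4462 0.223  0.09  ] 77.4 j6 0.68
  0 0 0.34 0 0 0 60; 0 0 0.34 0 0 0 60
 -> [0.4462 0.223  0.056 ] 77.4 j6 0.68
  0 0 0 0 0 0 0; 0 0 0 0 0 0 0; 0 0 0 0 0 0 0; 0 0 0 0 0 0 0; 0 0 0 0 0 0 0
```

Emit:
{"op": "drive_tool", "data": {"deltas": "0 0 0 0 0 0 60; 0 0 0 0 0 0 60; 0 0 0 0 0 0 60; 0 0 0 0 0 0 60; 0 0 0 0 0 0 60"}}

```text
time: 6.5
tool_pos: [0.4465, 0.2221, 0.1577]
ee_rot: [3.142, -0.0, 1.35]
wrist_force: [0.0, -0.2, -0.9]
width: 0.0373
finger_force: 0.0
```

Emit:
{"op": "drive_tool", "data": {"deltas": "0 0 0 0 0 0 60; 0 0 0 0 0 0 60; 0 0 0 0 0 0 60; 0 0 0 0 0 0 60"}}

```text
time: 6.9
tool_pos: [0.4465, 0.2222, 0.1577]
ee_rot: [-3.142, -0.0, 1.35]
wrist_force: [0.2, 0.5, 0.5]
width: 0.0599
finger_force: 0.0
```

Emit:
{"op": "drive_tool", "data": {"deltas": "0 0 0.34 0 0 0 60; 0.005 0 0.68 0 0 0 60; 0.005 0 0.68 0 0 0 60"}}

```text
time: 7.2
tool_pos: [0.4427, 0.2212, 0.0845]
ee_rot: [-3.132, 0.006, 1.35]
wrist_force: [0.1, -0.1, -0.0]
width: 0.06
finger_force: 0.0
```

Emit:
{"op": "drive_tool", "data": {"deltas": "0 0 0.34 0 0 0 60; 0 0 0.34 0 0 0 60"}}

```text
time: 7.4
tool_pos: [0.4442, 0.2217, 0.0532]
ee_rot: [-3.136, 0.004, 1.35]
wrist_force: [-1.2, -0.7, -0.0]
width: 0.0601
finger_force: 0.0
```

Emit:
{"op": "drive_tool", "data": {"deltas": "0 0 0 0 0 0 0; 0 0 0 0 0 0 0; 0 0 0 0 0 0 0; 0 0 0 0 0 0 0; 0 0 0 0 0 0 0"}}

```text
time: 7.9
tool_pos: [0.4471, 0.2228, 0.0565]
ee_rot: [3.14, -0.001, 1.35]
wrist_force: [-0.4, -0.3, -0.4]
width: 0.0237
finger_force: 0.0
```

Emit:
{"op": "drive_tool", "data": {"deltas": "0 0 0 0 0 0 0; 0 0 0 0 0 0 0; 0 0 0 0 0 0 0; 0 0 0 0 0 0 0; 0 0 0 0 0 0 0"}}

```text
time: 8.4
tool_pos: [0.4466, 0.2227, 0.056]
ee_rot: [3.142, -0.0, 1.35]
wrist_force: [-1.9, 0.7, 2.2]
width: 0.0158
finger_force: 30.0
```

At a TCP height of 0.056 the bar is held (15.8 mm, 30 N), which confirms the short fingertips. I'll regrip deeper at 0.042.

Emit:
{"op": "drive_tool", "data": {"deltas": "0 0 0 0 0 0 40; 0 0 0 0 0 0 40; 0 0 0 0 0 0 40; 0 0 0 0 0 0 40; 0 0 0 0 0 0 40"}}

```text
time: 8.9
tool_pos: [0.4466, 0.2226, 0.0555]
ee_rot: [-3.142, 0.0, 1.35]
wrist_force: [-0.6, -0.2, 0.8]
width: 0.04
finger_force: 0.0
```

Emit:
{"op": "drive_tool", "data": {"deltas": "0 0 0.04 0 0 0 40; 0 0 0.08 0 0 0 40; 0 0 0.11 0 0 0 40; 0 0 0.14 0 0 0 40; 0 0 0.14 0 0 0 40"}}

```text
time: 9.4
tool_pos: [0.4461, 0.2225, 0.0409]
ee_rot: [-3.141, 0.001, 1.35]
wrist_force: [-0.6, 0.0, -0.2]
width: 0.0396
finger_force: 0.0
```

Emit:
{"op": "drive_tool", "data": {"deltas": "0 0 0 0 0 0 0; 0 0 0 0 0 0 0; 0 0 0 0 0 0 0; 0 0 0 0 0 0 0; 0 0 0 0 0 0 0"}}

```text
time: 9.9
tool_pos: [0.4465, 0.2227, 0.0418]
ee_rot: [-3.141, -0.0, 1.35]
wrist_force: [-0.3, 0.0, 0.8]
width: 0.0158
finger_force: 30.0
```

```bash
cat > i.py <<'E'
from plan import *
d=json.load(open('nom.json')); d['p'][2]-=.014; json.dump(d,open('nom.json','w'))
a=P(); a.go(.4464,.2229,.16,77.4,0); a.go(.459,.005,.16,75.2,0); a.go(.459,.005,.075,75.2,0,.025)
E
python3 i.py; sed -i 's/-.068;/-.042;/' g.py
```

```text
nom [0.4462 0.223  0.042 ] 77.4 meas [0.4465 0.2227 0.0418] t 9.9 w 0.0158
  0 0 -0.33 0 0 0 0; 0 0 -0.66 0 0 0 0; 0 0 -0.99 0 0 0 0
  0 0 -0.19 0 0 0 0; 0 0 -0.19 0 0 0 0
 -> [0.4462 0.223  0.16  ] 77.4 j6 0.68
  -0.315 0.09 0 0 0 0.005 0; -0.635 0.18 0 0 0 0.005 0; -0.95 0.275 0 0 0 0.01 0
  -0.315 0.095 0 0 0 0.005 0; -0.63 0.19 0 0 0 0.01 0; -0.95 0.285 0 0 0 0.01 0
  -0.195 0.065 0 0 0 0.005 0; -0.195 0.065 0 0 0 0.005 0
 -> [0.4591 0.0047 0.16  ] 75.1 j6 0.27
  0 0 0.215 0 0 0 0; 0 0 0.425 0 0 0 0; 0 0 0.64 0 0 0 0; 0 0 0.85 0 0 0 0; 0 0 0.85 0 0 0 0
 -> [0.4591 0.0047 0.075 ] 75.1 j6 0.27
```

Emit:
{"op": "drive_tool", "data": {"deltas": "0 0 -0.33 0 0 0 0; 0 0 -0.66 0 0 0 0; 0 0 -0.99 0 0 0 0"}}

```text
time: 10.2
tool_pos: [0.446, 0.2223, 0.1408]
ee_rot: [-3.14, 0.001, 1.35]
wrist_force: [-0.1, 0.6, -2.0]
width: 0.0159
finger_force: 30.0
```

Emit:
{"op": "drive_tool", "data": {"deltas": "0 0 -0.19 0 0 0 0; 0 0 -0.19 0 0 0 0"}}

```text
time: 10.4
tool_pos: [0.4485, 0.2233, 0.1629]
ee_rot: [3.136, -0.004, 1.35]
wrist_force: [0.0, 0.6, -1.9]
width: 0.0159
finger_force: 30.0
```

Emit:
{"op": "drive_tool", "data": {"deltas": "-0.315 0.09 0 0 0 0.005 0; -0.635 0.18 0 0 0 0.005 0; -0.95 0.275 0 0 0 0.01 0"}}

```text
time: 10.7
tool_pos: [0.4514, 0.1228, 0.1572]
ee_rot: [-3.138, 0.002, 1.335]
wrist_force: [0.7, -0.6, -3.4]
width: 0.0155
finger_force: 30.0
```

Emit:
{"op": "drive_tool", "data": {"deltas": "-0.315 0.095 0 0 0 0.005 0; -0.63 0.19 0 0 0 0.01 0; -0.95 0.285 0 0 0 0.01 0"}}

```text
time: 11.0
tool_pos: [0.4569, 0.0236, 0.1572]
ee_rot: [-3.138, 0.001, 1.319]
wrist_force: [-0.3, -0.2, -1.7]
width: 0.016
finger_force: 30.0
```

Emit:
{"op": "drive_tool", "data": {"deltas": "-0.195 0.065 0 0 0 0.005 0; -0.195 0.065 0 0 0 0.005 0; -0.195 0.065 0 0 0 0.005 0; -0.195 0.065 0 0 0 0.005 0"}}

```text
time: 11.4
tool_pos: [0.459, 0.0052, 0.1586]
ee_rot: [-3.14, -0.0, 1.312]
wrist_force: [0.0, 1.1, -2.1]
width: 0.0157
finger_force: 30.0
```

```bash
python3 g.py .59
cat > c4.py <<'E'
from fit import *
# jig/case from wrist picture
s=snap('wrist'); save(s,'wj'); np.save('wj.npy',s['T'])
hsv=cv2.cvtColor(s['img'],cv2.COLOR_RGB2HSV); r=finder.masks_of('wrist','jig')
if r:
    m=r[0]['region']&(hsv[...,1]>150); n,L,st,ce=cv2.connectedComponentsWithStats(m.astype(np.uint8))
    for i in range(1,n):
        if st[i,4]<60: continue
        v,u=np.nonzero(L==i); P_=np.array([ray(s,(a,b),.045)[:2] for a,b in zip(u,v)]); c=P_.mean(0); U,S,Vt=np.linalg.svd(P_-c,full_matrices=False); print('lip',len(P_),np.round(c,4),np.degrees(np.arctan2(Vt[0,1],Vt[0,0]))%180)
E
python3 c4.py
```

```text
[0.459  0.0052 0.1586] 75.16783038741174 0.015698896983842203 29.9919193983078 [ 0.03224551  1.12850802 -2.14411488]
off [-0.0044  0.0012] q 0.74 th-bar0 29.5 7338.290442831857
lip 908 [0.45   0.0422] 19.09128006946193
lip 223 [ 0.5058 -0.0203] 19.945964503143614
```

View pics/g.png

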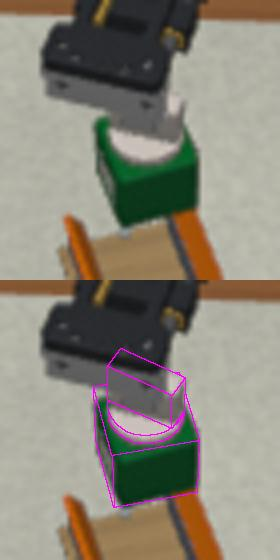

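The jar is held square to the jig once the scene fit's known bias is allowed for. Lowering.

```bash
cat > i.py <<'E'
from plan import *
d=json.load(open('nom.json')); d['p'][2]=.16; json.dump(d,open('nom.json','w'))
a=P(); a.go(.4597,.005,.085,75.1,0,.025); a.go(.4597,.005,.0485,75.1,0,.008)
a.go(.4597,.005,.0485,15,0,.02); a.go(.4597,.005,.0485,9,0)
E
python3 i.py
```

```text
nom [0.4591 0.0047 0.16  ] 75.1 meas [0.4594 0.0053 0.1594] t 11.55 w 0.0159
  0 0 0.25 0 0 0 0; 0.005 0.005 0.5 0 0 0 0; 0.005 0.005 0.75 0 0 0 0; 0.005 0.005 0.75 0 0 0 0
 -> [0.4597 0.0051 0.085 ] 75.1 j6 0.27
  0 0 0.075 0 0 0 0; 0 0 0.145 0 0 0 0; 0 0 0.22 0 0 0 0; 0 0 0.29 0 0 0 0; 0 0 0.365 0 0 0 0
 -> [0.4597 0.0051 0.0485] 75.1 j6 0.27
  0 0 0 0 0 0.085 0; 0 0 0 0 0 0.165 0; 0 0 0 0 0 0.25 0; 0 0 0 0 0 0.335 0; 0 0 0 0 0 0.415 0
  0 0 0 0 0 0.085 0; 0 0 0 0 0 0.17 0; 0 0 0 0 0 0.255 0; 0 0 0 0 0 0.255 0
 -> [0.4597 0.0051 0.0485] 14.8 j6 1.32
  0 0 0 0 0 0.065 0; 0 0 0 0 0 0.065 0
 -> [0.4597 0.0051 0.0485] 9.0 j6 1.43
```

Emit:
{"op": "drive_tool", "data": {"deltas": "0 0 0.25 0 0 0 0; 0.005 0.005 0.5 0 0 0 0; 0.005 0.005 0.75 0 0 0 0; 0.005 0.005 0.75 0 0 0 0"}}

```text
time: 11.95
tool_pos: [0.4569, 0.0057, 0.0807]
ee_rot: [-3.133, 0.001, 1.312]
wrist_force: [-0.6, 0.1, -2.9]
width: 0.0155
finger_force: 30.0
```

Emit:
{"op": "drive_tool", "data": {"deltas": "0 0 0.075 0 0 0 0; 0 0 0.145 0 0 0 0; 0 0 0.22 0 0 0 0; 0 0 0.29 0 0 0 0; 0 0 0.365 0 0 0 0"}}

```text
time: 12.45
tool_pos: [0.4605, 0.0047, 0.048]
ee_rot: [3.141, -0.0, 1.311]
wrist_force: [-0.2, 0.7, -2.9]
width: 0.0158
finger_force: 30.0
```

Emit:
{"op": "drive_tool", "data": {"deltas": "0 0 0 0 0 0 0; 0 0 0 0 0 0 0; 0 0 0 0 0 0 0"}}

```text
time: 12.75
tool_pos: [0.4601, 0.0046, 0.048]
ee_rot: [-3.141, 0.0, 1.311]
wrist_force: [0.6, -0.2, -1.9]
width: 0.0157
finger_force: 30.0
```

```bash
cat > o.py <<'E'
from h import *
o=robot.get_obs(); print(o['time'],np.round(o['tool_pos'],4),round(np.degrees(o['ee_rot'][2]),1),'F',np.round(o['wrist_force'],1),'M',np.round(o['wrist_torque'],2),o['width'])
E
python3 o.py
```

```text
12.75 [0.4601 0.0046 0.048 ] 75.1 F [ 0.6 -0.2 -1.9] M [-0.02  0.09  0.01] 0.01565434749205614
```

Emit:
{"op": "drive_tool", "data": {"deltas": "0 0 0 0 0 0.085 0; 0 0 0 0 0 0.165 0; 0 0 0 0 0 0.25 0; 0 0 0 0 0 0.335 0; 0 0 0 0 0 0.415 0"}}

```text
time: 13.25
tool_pos: [0.4598, 0.0039, 0.0481]
ee_rot: [3.141, 0.002, 0.654]
wrist_force: [-0.8, -1.9, -1.5]
width: 0.0158
finger_force: 30.0
```

```bash
python3 o.py
```

```text
13.25 [0.4598 0.0039 0.0481] 37.5 F [-0.8 -1.9 -1.5] M [-0.47  0.24  0.23] 0.015760602190020824
```

Emit:
{"op": "drive_tool", "data": {"deltas": "0 0 0 0 0 0.085 0; 0 0 0 0 0 0.17 0; 0 0 0 0 0 0.255 0; 0 0 0 0 0 0.255 0"}}

```text
time: 13.65
tool_pos: [0.4599, 0.0041, 0.0481]
ee_rot: [3.141, 0.001, 0.259]
wrist_force: [0.6, -1.0, -2.1]
width: 0.016
finger_force: 30.0
```

```bash
python3 o.py
```

```text
13.65 [0.4599 0.0041 0.0481] 14.8 F [ 0.6 -1.  -2.1] M [-0.35  0.11  0.04] 0.016026008035111165
```

Emit:
{"op": "drive_tool", "data": {"deltas": "0 0 0 0 0 0.065 0; 0 0 0 0 0 0.065 0"}}

```text
time: 13.85
tool_pos: [0.46, 0.0042, 0.0481]
ee_rot: [3.141, 0.0, 0.16]
wrist_force: [-0.8, -2.1, -1.8]
width: 0.016
finger_force: 30.2
```

```bash
python3 o.py
```

```text
13.85 [0.46   0.0042 0.0481] 9.2 F [-0.8 -2.1 -1.8] M [-0.51  0.3   0.44] 0.01600263030500641
```

Mz reached 0.44 N m, above the cap's 0.25 N m friction, so the cap is at its stop. Next I move green into the case.

```bash
cat > case.py <<'E'
import numpy as np
O=np.array([.472,-.235]); Y=np.radians(5.8)
def slot(x,y): return O+np.array([[np.cos(Y),-np.sin(Y)],[np.sin(Y),np.cos(Y)]])@[x,y]
S=dict(A=slot(-.056,-.043),B=slot(.056,-.043),C=slot(-.056,.045),D=slot(.056,.045))
E
cat > i.py <<'E'
from plan import *
from case import *
a=P(); a.go(.4597,.005,.0485,13,0); a.go(.4597,.005,.12,13,0); x,y=S['A']; a.go(x,y,.19,95.8,0,.03); a.go(x,y,.1,95.8,0,.03);a.go(x,y,.049,95.8,0,.012)
E
python3 i.py
```

```text
nom [0.4597 0.0051 0.0485] 9.0 meas [0.46   0.0042 0.0481] t 13.85 w 0.016
  0 0 0 0 0 -0.045 0; 0 0 0 0 0 -0.045 0
 -> [0.4597 0.0051 0.0485] 13.0 j6 1.35
  0 0 -0.36 0 0 0 0; 0 0 -0.715 0 0 0 0; 0 0 -0.715 0 0 0 0
 -> [0.4597 0.0051 0.12  ] 13.0 j6 1.35
  -0.085 0.225 -0.06 0 0 -0.075 0; -0.17 0.45 -0.115 0 0 -0.15 0; -0.255 0.675 -0.175 0 0 -0.23 0; -0.34 0.9 -0.23 0 0 -0.305 0
  -0.18 0.16 -0.06 0 0 -0.075 0; -0.36 0.32 -0.115 0 0 -0.15 0; -0.54 0.48 -0.175 0 0 -0.23 0; -0.715 0.64 -0.23 0 0 -0.305 0
  -0.235 0.06 -0.06 0 0 -0.075 0; -0.465 0.12 -0.115 0 0 -0.15 0; -0.7 0.18 -0.175 0 0 -0.225 0; -0.93 0.24 -0.235 0 0 -0.3 0
  -0.03 -0.01 -0.005 0 0 -0.01 0; -0.03 -0.01 -0.005 0 0 -0.01 0
 -> [ 0.4205 -0.2836  0.19  ] 95.8 j6 -0.69
  0 0 0.3 0 0 0 0; 0 0 0.6 0 0 0 0; 0 0 0.9 0 0 0 0; 0 0 0.9 0 0 0 0
 -> [ 0.4205 -0.2836  0.1   ] 95.8 j6 -0.69
  0 0 0.1 0 0 0 0; 0 0 0.205 0 0 0 0; 0 0 0.305 0 0 0 0; 0 0 0.41 0 0 0 0; 0 0 0.51 0 0 0 0
 -> [ 0.4205 -0.2836  0.049 ] 95.8 j6 -0.69
```

Emit:
{"op": "drive_tool", "data": {"deltas": "0 0 0 0 0 -0.045 0; 0 0 0 0 0 -0.045 0"}}

```text
time: 14.05
tool_pos: [0.4603, 0.0051, 0.0482]
ee_rot: [-3.141, -0.0, 0.23]
wrist_force: [-0.5, 0.1, -2.5]
width: 0.0159
finger_force: 30.0
```

Emit:
{"op": "drive_tool", "data": {"deltas": "0 0 -0.36 0 0 0 0; 0 0 -0.7 0 0 0 0; 0 0 -0.95 0 0 0 0; 0 0 -0.95 0 0 0 0"}}

```text
time: 14.45
tool_pos: [0.4632, 0.0047, 0.1477]
ee_rot: [3.139, -0.009, 0.228]
wrist_force: [0.6, 0.3, -2.1]
width: 0.0159
finger_force: 30.0
```

Emit:
{"op": "drive_tool", "data": {"deltas": "-0.085 0.225 -0.06 0 0 -0.075 0; -0.17 0.45 -0.115 0 0 -0.15 0; -0.255 0.675 -0.175 0 0 -0.23 0; -0.34 0.9 -0.23 0 0 -0.305 0"}}

```text
time: 14.85
tool_pos: [0.4464, -0.0909, 0.1643]
ee_rot: [-3.139, 0.001, 0.712]
wrist_force: [0.0, 0.2, -2.8]
width: 0.0161
finger_force: 30.0
```

Emit:
{"op": "drive_tool", "data": {"deltas": "-0.18 0.16 -0.06 0 0 -0.075 0; -0.36 0.32 -0.115 0 0 -0.15 0; -0.54 0.48 -0.175 0 0 -0.23 0; -0.715 0.64 -0.23 0 0 -0.305 0"}}

```text
time: 15.25
tool_pos: [0.4336, -0.1861, 0.1872]
ee_rot: [-3.139, -0.001, 1.191]
wrist_force: [0.2, 0.1, -2.4]
width: 0.0157
finger_force: 30.0
```

Emit:
{"op": "drive_tool", "data": {"deltas": "-0.235 0.06 -0.06 0 0 -0.075 0; -0.465 0.12 -0.115 0 0 -0.15 0; -0.7 0.18 -0.175 0 0 -0.225 0; -0.93 0.24 -0.235 0 0 -0.3 0"}}

```text
time: 15.65
tool_pos: [0.421, -0.2813, 0.2105]
ee_rot: [-3.14, -0.003, 1.662]
wrist_force: [0.1, 0.5, -2.3]
width: 0.0157
finger_force: 30.0
```

Emit:
{"op": "drive_tool", "data": {"deltas": "-0.03 -0.01 -0.005 0 0 -0.01 0; -0.03 -0.01 -0.005 0 0 -0.01 0; -0.03 -0.01 -0.005 0 0 -0.01 0; -0.03 -0.01 -0.005 0 0 -0.01 0"}}

```text
time: 16.05
tool_pos: [0.421, -0.2828, 0.2124]
ee_rot: [-3.141, -0.001, 1.673]
wrist_force: [-0.1, 0.1, -2.7]
width: 0.0157
finger_force: 30.0
```

```bash
cat > c5.py <<'E'
from plan import *
from case import *
p=P(); s=snap('scene'); t=snap('top'); 
def c3(x,y,z): return np.r_[slot(x,y),z]
V=[]
for i,im in enumerate((s,t)):
    I=im['img'].copy(); K=3; x0,y0,w,h=((70,75,160,180) if i==0 else (290,170,170,150))
    I=cv2.resize(I[y0:y0+h,x0:x0+w],None,fx=K,fy=K,interpolation=cv2.INTER_CUBIC)
    def pl(P,c): cv2.polylines(I,[np.array([(proj(im,q)-[x0,y0]+.5)*K for q in P]).astype(np.int32)],True,c,1)
    pl([c3(a*.119,b*.099,.118) for a,b in((-1,-1),(1,-1),(1,1),(-1,1))],(255,0,255))
    pl([c3(a*.119,b*.099,.006) for a,b in((-1,-1),(1,-1),(1,1),(-1,1))],(0,255,255))
    V.append(cv2.resize(I,(390,500)))
cv2.imwrite('pics/cs.png',np.hstack(V)[...,::-1])
E
python3 c5.py
```

```text
nom [ 0.4205 -0.2836  0.049 ] 95.8 meas [ 0.421  -0.2828  0.2124] t 16.05 w 0.0157
```

View pics/cs.png

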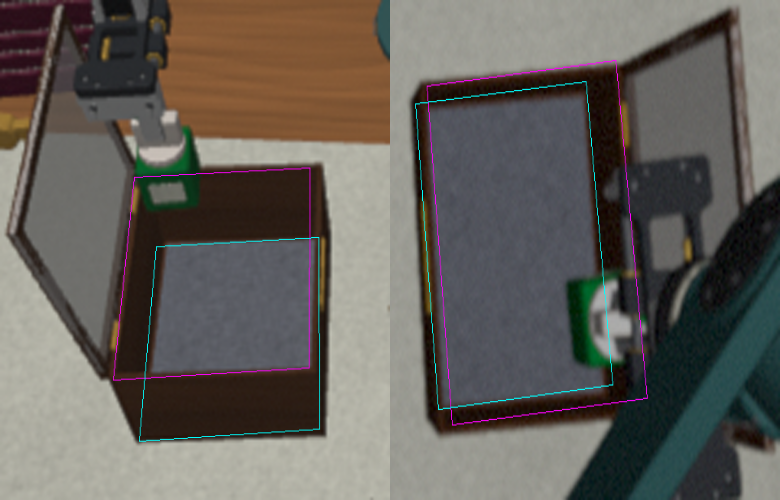

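The case outline matches in both views to about 4 mm. Green hangs over its slot, so I'll lower it.

Emit:
{"op": "drive_tool", "data": {"deltas": "0 0 0.3 0 0 0 0; 0 0 0.6 0 0 0 0; 0 0 0.99 0 0 0 0; 0 0 0.99 0 0 0 0"}}

```text
time: 16.55
tool_pos: [0.4171, -0.2801, 0.1075]
ee_rot: [-3.132, -0.01, 1.673]
wrist_force: [-0.8, 1.3, -2.9]
width: 0.016
finger_force: 30.0
```

Emit:
{"op": "drive_tool", "data": {"deltas": "0 0 0.15 0 0 0 0; 0 0 0.3 0 0 0 0; 0 0 0.45 0 0 0 0; 0 0 0.55 0 0 0 0; 0 0 0.65 0 0 0 0"}}

```text
time: 17.05
tool_pos: [0.4219, -0.2845, 0.0503]
ee_rot: [3.14, 0.002, 1.672]
wrist_force: [0.2, 0.6, -1.9]
width: 0.0157
finger_force: 30.0
```

Emit:
{"op": "drive_tool", "data": {"deltas": "0 0 0 0 0 0 0; 0 0 0 0 0 0 0; 0 0 0 0 0 0 35; 0 0 0 0 0 0 35; 0 0 0 0 0 0 35"}}

```text
time: 17.55
tool_pos: [0.4216, -0.2845, 0.0503]
ee_rot: [3.14, 0.001, 1.672]
wrist_force: [-0.8, -0.8, 0.6]
width: 0.0343
finger_force: 0.0
```

```bash
cat > i.py <<'E'
from plan import *
d=json.load(open('nom.json')); d['p'][2]=.049; json.dump(d,open('nom.json','w'))
a=P(); x,y=a.p[:2]; a.go(x,y,.2,95.8,35); a.go(.43,.1,.25,110,60,.045);
E
python3 i.py; python3 o.py
```

```text
nom [ 0.4205 -0.2836  0.049 ] 95.8 meas [ 0.4216 -0.2845  0.0503] t 17.55 w 0.0343
  0 0 -0.33 0 0 0 35; 0 0 -0.66 0 0 0 35; 0 0 -0.99 0 0 0 35
  0 0 -0.26 0 0 0 35; 0 0 -0.52 0 0 0 35; 0 0 -0.52 0 0 0 35
 -> [ 0.4205 -0.2836  0.2   ] 95.8 j6 -0.69
  0.325 0.04 -0.045 0 0 -0.015 60; 0.65 0.08 -0.085 0 0 -0.025 60; 0.975 0.125 -0.13 0 0 -0.04 60
  0.32 0.06 -0.04 0 0 -0.015 60; 0.645 0.125 -0.085 0 0 -0.025 60; 0.965 0.185 -0.125 0 0 -0.04 60
  0.315 0.08 -0.045 0 0 -0.015 60; 0.635 0.16 -0.085 0 0 -0.025 60; 0.95 0.245 -0.13 0 0 -0.04 60
  0.425 0.135 -0.055 0 0 -0.02 60; 0.85 0.275 -0.115 0 0 -0.04 60; 0.85 0.275 -0.115 0 0 -0.04 60
 -> [0.4301 0.1003 0.25  ] 110.2 j6 -0.12
17.55 [ 0.4216 -0.2845  0.0503] 95.8 F [-0.8 -0.8  0.6] M [-0.06  0.05 -0.01] 0.034295555441365595
```

Emit:
{"op": "drive_tool", "data": {"deltas": "0 0 -0.33 0 0 0 35; 0 0 -0.66 0 0 0 35; 0 0 -0.99 0 0 0 35"}}

```text
time: 17.85
tool_pos: [0.4209, -0.284, 0.1497]
ee_rot: [3.141, 0.0, 1.672]
wrist_force: [0.5, 0.1, 0.1]
width: 0.035
finger_force: 0.0
```

Emit:
{"op": "drive_tool", "data": {"deltas": "0 0 -0.26 0 0 0 35; 0 0 -0.52 0 0 0 35; 0 0 -0.52 0 0 0 35; 0 0 -0.52 0 0 0 35"}}

```text
time: 18.25
tool_pos: [0.4211, -0.2842, 0.2002]
ee_rot: [3.141, 0.001, 1.672]
wrist_force: [-0.5, -0.4, -0.1]
width: 0.0351
finger_force: 0.0
```

```bash
cat > q.py <<'E'
from fit import *
import sys
x,y=map(float,sys.argv[1:3]); s=snap('wrist'); save(s,sys.argv[3])
b=np.radians(float(sys.argv[4]) if len(sys.argv)>4 else 95.8)
v,f,f2,V=fit(s,x,y,.006,qr=(1.2,1.9),ths=b+1.6+np.radians(np.arange(-15,16,5)),w=90)
print('q %.2f th %.1f bar %.1f'%(v[3],np.degrees(v[2]),np.degrees(v[2]-v[3])),np.round(v[:2],4),f,f2)
cv2.imwrite('pics/q.png',V[...,::-1])
E
python3 q.py .4205 -.2836 wc1
```

```text
q 1.57 th 187.2 bar 97.0 [ 0.4219 -0.2828] 3158.459650667766 3165.090745769585
```

Emit:
{"op": "drive_tool", "data": {"deltas": "0.325 0.04 -0.045 0 0 -0.015 60; 0.65 0.08 -0.085 0 0 -0.025 60; 0.975 0.125 -0.13 0 0 -0.04 60"}}

```text
time: 18.6
tool_pos: [0.4224, -0.1843, 0.2105]
ee_rot: [-3.138, -0.003, 1.735]
wrist_force: [0.1, 0.9, 0.1]
width: 0.0557
finger_force: 0.0
```

Emit:
{"op": "drive_tool", "data": {"deltas": "0.32 0.06 -0.04 0 0 -0.015 60; 0.645 0.125 -0.085 0 0 -0.025 60; 0.965 0.185 -0.125 0 0 -0.04 60"}}

```text
time: 18.9
tool_pos: [0.4249, -0.0859, 0.2234]
ee_rot: [-3.138, -0.002, 1.799]
wrist_force: [0.3, -0.1, 0.6]
width: 0.0601
finger_force: 0.0
```

Emit:
{"op": "drive_tool", "data": {"deltas": "0.315 0.08 -0.045 0 0 -0.015 60; 0.635 0.16 -0.085 0 0 -0.025 60; 0.95 0.245 -0.13 0 0 -0.04 60"}}

```text
time: 19.2
tool_pos: [0.4273, 0.012, 0.2364]
ee_rot: [-3.138, -0.002, 1.861]
wrist_force: [0.6, -0.2, 0.4]
width: 0.0601
finger_force: 0.0
```

Emit:
{"op": "drive_tool", "data": {"deltas": "0.425 0.135 -0.055 0 0 -0.02 60; 0.85 0.275 -0.115 0 0 -0.04 60; 0.85 0.275 -0.115 0 0 -0.04 60; 0.85 0.275 -0.115 0 0 -0.04 60"}}

```text
time: 19.6
tool_pos: [0.4297, 0.1004, 0.2483]
ee_rot: [-3.138, -0.0, 1.926]
wrist_force: [0.2, -0.1, -0.3]
width: 0.0601
finger_force: 0.0
```

```bash
cat > r.py <<'E'
from fit import *
import sys
# refit the loose jars named, from the wrist camera, around detections
s=snap('wrist'); save(s,sys.argv[1])
for t in sys.argv[2:]:
    r=finder.landmark_of('wrist',f'jar_{t}_mid')
    if not r: print(t,'none'); continue
    x,y,_=ray(s,r[0]['xy'],.0475)
    v,f,f2,V=fit(s,x,y,w=64); cv2.imwrite(f'pics/r_{t}.png',V[...,::-1])
    print(t,round(r[0]['confidence'],2),np.round((x,y),3),'fit',np.round(v[:2],4),'th %.1f q %.1f bar %.1f'%(np.degrees(v[2]),np.degrees(v[3]),np.degrees(v[2]-v[3])%180),round(f),round(f2))
E
python3 r.py wr2 yellow red blue
```

```text
yellow 0.85 [0.583 0.205] fit [0.5808 0.2069] th 4.5 q 16.7 bar 167.8 1973 1984
red none
blue none
```

Green's cap reads about 1.57 and the jar sits in its slot. Next is yellow.

```bash
cat > pick.py <<'E'
from plan import *
import sys
x,y,bar,q,f=map(float,sys.argv[1:6])  # bar yaw to grip at, q deg, final bar yaw in the jig
b0=f+91.7-q
a=P(); a.go(x,y,.13,bar,40,.045); a.go(x,y,.042,bar,40,.03); a.hold(0); a.go(x,y,.165,bar,0,.035)
print('--jig'); a.go(.4597,.005,.165,b0,0); a.go(.4597,.005,.085,b0,0,.03); a.go(.4597,.005,.0485,b0,0,.01)
print('--turn'); a.go(.4597,.005,.0485,f-9,0)
E
cat > place.py <<'E'
from plan import *
from case import *
import sys
x,y=S[sys.argv[1]]; f=float(sys.argv[2])
a=P(); a.go(.4597,.005,.0485,f-4,0); a.go(.4597,.005,.18,f-4,0); a.go(x,y,.19,95.8,0,.04); a.go(x,y,.1,95.8,0,.03);a.go(x,y,.049,95.8,0,.012,extra=2); a.hold(35); a.go(x,y,.2,95.8,35)
E
python3 pick.py .5808 .2065 167 17.2 107.3
```

```text
nom [0.4301 0.1003 0.25  ] 110.2 meas [0.4303 0.0985 0.2493] t 19.8 w 0.06
  0.055 0.2 0.135 0 0 -0.07 40; 0.105 0.4 0.27 0 0 -0.14 40; 0.16 0.6 0.405 0 0 -0.215 40; 0.215 0.8 0.54 0 0 -0.285 40
  -0.04 0.205 0.135 0 0 -0.07 40; -0.075 0.41 0.27 0 0 -0.14 40; -0.115 0.61 0.405 0 0 -0.21 40; -0.155 0.815 0.54 0 0 -0.285 40
  -0.11 0.15 0.12 0 0 -0.06 40; -0.11 0.15 0.12 0 0 -0.06 40
 -> [0.5808 0.2065 0.13  ] 166.9 j6 -1.00
  0 0 0.295 0 0 0 40; 0 0 0.585 0 0 0 40; 0 0 0.88 0 0 0 40; 0 0 0.88 0 0 0 40
 -> [0.5808 0.2065 0.042 ] 166.9 j6 -1.00
  0 0 0 0 0 0 0; 0 0 0 0 0 0 0; 0 0 0 0 0 0 0; 0 0 0 0 0 0 0; 0 0 0 0 0 0 0
  0 0 -0.245 0 0 0 0; 0 0 -0.495 0 0 0 0; 0 0 -0.74 0 0 0 0; 0 0 -0.99 0 0 0 0
  0 0 -0.24 0 0 0 0; 0 0 -0.24 0 0 0 0
 -> [0.5808 0.2065 0.165 ] 166.9 j6 -1.00
--jig
  0.1 -0.315 0 0 0 -0.025 0; 0.205 -0.63 0 0 0 -0.045 0; 0.305 -0.94 0 0 0 -0.07 0
  0.135 -0.3 0 0 0 -0.025 0; 0.27 -0.6 0 0 0 -0.045 0; 0.405 -0.905 0 0 0 -0.07 0
  0.19 -0.32 0 0 0 -0.025 0; 0.19 -0.32 0 0 0 -0.025 0
 -> [0.4596 0.005  0.165 ] 181.8 j6 -1.59
  0 0 0.265 0 0 0 0; 0 0 0.535 0 0 0 0; 0 0 0.8 0 0 0 0; 0 0 0.8 0 0 0 0
 -> [0.4596 0.005  0.085 ] 181.8 j6 -1.59
  0 0 0.09 0 0 0 0; 0 0 0.185 0 0 0 0; 0 0 0.275 0 0 0 0; 0 0 0.365 0 0 0 0; 0 0 0.365 0 0 0 0
 -> [0.4596 0.005  0.0485] 181.8 j6 -1.59
--turn
  0 0 0 0 0 0.095 0; 0 0 0 0 0 0.185 0; 0 0 0 0 0 0.28 0; 0 0 0 0 0 0.37 0; 0 0 0 0 0 0.465 0
  0 0 0 0 0 0.09 0; 0 0 0 0 0 0.185 0; 0 0 0 0 0 0.275 0; 0 0 0 0 0 0.37 0; 0 0 0 0 0 0.46 0
 -> [0.4596 0.005  0.0485] 98.5 j6 -0.14
```

Emit:
{"op": "drive_tool", "data": {"deltas": "0.055 0.2 0.135 0 0 -0.07 40; 0.105 0.4 0.27 0 0 -0.14 40; 0.16 0.6 0.405 0 0 -0.215 40; 0.215 0.8 0.54 0 0 -0.285 40"}}

```text
time: 20.2
tool_pos: [0.499, 0.1465, 0.1954]
ee_rot: [-3.141, -0.0, 2.373]
wrist_force: [0.9, 0.4, 0.6]
width: 0.0401
finger_force: 0.0
```

Emit:
{"op": "drive_tool", "data": {"deltas": "-0.04 0.205 0.135 0 0 -0.07 40; -0.075 0.41 0.27 0 0 -0.14 40; -0.115 0.61 0.405 0 0 -0.21 40; -0.155 0.815 0.54 0 0 -0.285 40"}}

```text
time: 20.6
tool_pos: [0.567, 0.194, 0.1412]
ee_rot: [-3.141, -0.0, 2.821]
wrist_force: [0.1, 0.2, -0.1]
width: 0.04
finger_force: 0.0
```

Emit:
{"op": "drive_tool", "data": {"deltas": "-0.11 0.15 0.12 0 0 -0.06 40; -0.11 0.15 0.12 0 0 -0.06 40; -0.11 0.15 0.12 0 0 -0.06 40"}}

```text
time: 20.9
tool_pos: [0.5811, 0.2046, 0.1295]
ee_rot: [-3.14, -0.002, 2.91]
wrist_force: [-0.3, 0.5, 0.7]
width: 0.0399
finger_force: 0.0
```

Emit:
{"op": "drive_tool", "data": {"deltas": "0 0 0.295 0 0 0 40; 0 0 0.585 0 0 0 40; 0 0 0.88 0 0 0 40; 0 0 0.88 0 0 0 40; 0 0 0.88 0 0 0 40"}}

```text
time: 21.4
tool_pos: [0.5813, 0.2054, 0.0434]
ee_rot: [3.141, 0.001, 2.911]
wrist_force: [-0.5, -0.3, 1.1]
width: 0.0403
finger_force: 0.0
```

Emit:
{"op": "drive_tool", "data": {"deltas": "0 0 0 0 0 0 0; 0 0 0 0 0 0 0; 0 0 0 0 0 0 0; 0 0 0 0 0 0 0; 0 0 0 0 0 0 0"}}

```text
time: 21.9
tool_pos: [0.582, 0.2065, 0.0437]
ee_rot: [3.14, 0.002, 2.913]
wrist_force: [-1.1, 0.4, 4.4]
width: 0.0156
finger_force: 30.0
```

Emit:
{"op": "drive_tool", "data": {"deltas": "0 0 -0.245 0 0 0 0; 0 0 -0.495 0 0 0 0; 0 0 -0.74 0 0 0 0; 0 0 -0.99 0 0 0 0"}}

```text
time: 22.3
tool_pos: [0.5805, 0.206, 0.1408]
ee_rot: [-3.14, -0.002, 2.913]
wrist_force: [1.2, 0.9, -1.3]
width: 0.0157
finger_force: 30.0
```

Emit:
{"op": "drive_tool", "data": {"deltas": "0 0 -0.24 0 0 0 0; 0 0 -0.24 0 0 0 0"}}

```text
time: 22.5
tool_pos: [0.5831, 0.2067, 0.1689]
ee_rot: [3.138, 0.006, 2.913]
wrist_force: [-0.0, 0.2, -1.1]
width: 0.0161
finger_force: 30.0
```

Emit:
{"op": "drive_tool", "data": {"deltas": "0.1 -0.315 0 0 0 -0.025 0; 0.205 -0.63 0 0 0 -0.045 0; 0.305 -0.94 0 0 0 -0.07 0"}}

```text
time: 22.8
tool_pos: [0.5285, 0.1206, 0.1623]
ee_rot: [-3.14, -0.004, 3.025]
wrist_force: [0.7, 0.4, -1.6]
width: 0.0157
finger_force: 30.0
```

Emit:
{"op": "drive_tool", "data": {"deltas": "0.135 -0.3 0 0 0 -0.025 0; 0.27 -0.6 0 0 0 -0.045 0; 0.405 -0.905 0 0 0 -0.07 0"}}

```text
time: 23.1
tool_pos: [0.4774, 0.0355, 0.1627]
ee_rot: [3.142, -0.004, 3.135]
wrist_force: [-0.3, 0.3, -1.7]
width: 0.0156
finger_force: 30.0
```

Emit:
{"op": "drive_tool", "data": {"deltas": "0.19 -0.32 0 0 0 -0.025 0; 0.19 -0.32 0 0 0 -0.025 0; 0.19 -0.32 0 0 0 -0.025 0; 0.19 -0.32 0 0 0 -0.025 0"}}

```text
time: 23.5
tool_pos: [0.4599, 0.0052, 0.1641]
ee_rot: [3.141, -0.001, -3.11]
wrist_force: [0.4, 0.5, -0.6]
width: 0.016
finger_force: 30.0
```

```bash
python3 g.py .3; python3 o.py
```

```text
[0.4599 0.0052 0.1641] -178.21741742756828 0.016027667014341197 29.993863105773926 [ 0.43873447  0.53021389 -0.63320585]
off [-0.0009  0.0016] q 0.59 th-bar0 13.4 5644.257756166117
23.55 [0.4601 0.0054 0.1643] -178.2 F [-0.5 -0.3 -1.7] M [ 0.04 -0.04 -0.02] 0.015642868747813756
```

Emit:
{"op": "drive_tool", "data": {"deltas": "0 0 0.265 0 0 0 0; 0 0 0.535 0 0 0 0; 0 0 0.8 0 0 0 0; 0 0 0.8 0 0 0 0"}}

```text
time: 23.95
tool_pos: [0.4573, 0.0053, 0.0807]
ee_rot: [3.141, -0.008, -3.109]
wrist_force: [-1.2, -0.0, -1.9]
width: 0.0157
finger_force: 30.0
```

Emit:
{"op": "drive_tool", "data": {"deltas": "0 0 0.09 0 0 0 0; 0 0 0.185 0 0 0 0; 0 0 0.275 0 0 0 0; 0 0 0.365 0 0 0 0; 0 0 0.365 0 0 0 0"}}

```text
time: 24.45
tool_pos: [0.4608, 0.0045, 0.0493]
ee_rot: [-3.141, 0.002, -3.111]
wrist_force: [-0.1, 0.4, -2.0]
width: 0.0157
finger_force: 30.0
```

```bash
python3 o.py
```

```text
24.45 [0.4608 0.0045 0.0493] -178.2 F [-0.1  0.4 -2. ] M [-0.02 -0.03 -0.01] 0.01569870399644768
```

Emit:
{"op": "drive_tool", "data": {"deltas": "0 0 0 0 0 0.095 0; 0 0 0 0 0 0.185 0; 0 0 0 0 0 0.28 0; 0 0 0 0 0 0.37 0; 0 0 0 0 0 0.465 0"}}

```text
time: 24.95
tool_pos: [0.4598, 0.0022, 0.0494]
ee_rot: [-3.138, 0.003, 2.436]
wrist_force: [-3.0, -5.5, 3.2]
width: 0.0157
finger_force: 30.1
```

Emit:
{"op": "drive_tool", "data": {"deltas": "0 0 0 0 0 0.09 0; 0 0 0 0 0 0.185 0; 0 0 0 0 0 0.275 0; 0 0 0 0 0 0.37 0; 0 0 0 0 0 0.46 0"}}

```text
time: 25.45
tool_pos: [0.4591, 0.0017, 0.0496]
ee_rot: [-3.139, 0.005, 1.714]
wrist_force: [-4.0, -6.0, 4.9]
width: 0.0161
finger_force: 30.8
```

Emit:
{"op": "drive_tool", "data": {"deltas": "0 0 0 0 0 0 0; 0 0 0 0 0 0 0"}}

```text
time: 25.65
tool_pos: [0.4591, 0.0018, 0.0496]
ee_rot: [-3.139, 0.005, 1.72]
wrist_force: [-4.2, -6.2, 4.3]
width: 0.0159
finger_force: 30.6
```

```bash
python3 o.py; python3 place.py B 107.3
```

```text
25.65 [0.4591 0.0018 0.0496] 98.6 F [-4.2 -6.2  4.3] M [-1.28  1.06  0.57] 0.015864642285907074
nom [0.4596 0.005  0.0485] 98.5 meas [0.4591 0.0018 0.0496] t 25.65 w 0.0159
  0 0 0 0 0 -0.055 0; 0 0 0 0 0 -0.055 0
 -> [0.4596 0.005  0.0485] 103.5 j6 -0.22
  0 0 -0.33 0 0 0 0; 0 0 -0.66 0 0 0 0; 0 0 -0.99 0 0 0 0
  0 0 -0.325 0 0 0 0; 0 0 -0.325 0 0 0 0
 -> [0.4596 0.005  0.18  ] 103.5 j6 -0.22
  -0.33 0.005 -0.01 0 0 0.01 0; -0.66 0.015 -0.025 0 0 0.02 0; -0.99 0.02 -0.035 0 0 0.03 0
  -0.33 0.02 -0.01 0 0 0.01 0; -0.66 0.045 -0.025 0 0 0.02 0; -0.985 0.065 -0.035 0 0 0.03 0
  -0.295 0.035 -0.01 0 0 0.01 0; -0.585 0.07 -0.02 0 0 0.015 0; -0.88 0.105 -0.03 0 0 0.025 0; -0.88 0.105 -0.03 0 0 0.025 0
 -> [ 0.5321 -0.2721  0.19  ] 95.8 j6 -0.57
  0 0 0.3 0 0 0 0; 0 0 0.6 0 0 0 0; 0 0 0.9 0 0 0 0; 0 0 0.9 0 0 0 0
 -> [ 0.5321 -0.2721  0.1   ] 95.8 j6 -0.57
  0 0 0.1 0 0 0 0; 0 0 0.205 0 0 0 0; 0 0 0.305 0 0 0 0; 0 0 0.41 0 0 0 0; 0 0 0.51 0 0 0 0
 -> [ 0.5321 -0.2721  0.049 ] 95.8 j6 -0.57
  0 0 0 0 0 0 35; 0 0 0 0 0 0 35; 0 0 0 0 0 0 35; 0 0 0 0 0 0 35; 0 0 0 0 0 0 35
  0 0 -0.33 0 0 0 35; 0 0 -0.66 0 0 0 35; 0 0 -0.99 0 0 0 35
  0 0 -0.26 0 0 0 35; 0 0 -0.52 0 0 0 35; 0 0 -0.52 0 0 0 35
 -> [ 0.5321 -0.2721  0.2   ] 95.8 j6 -0.57
```

Emit:
{"op": "drive_tool", "data": {"deltas": "0 0 0 0 0 -0.055 0; 0 0 0 0 0 -0.055 0"}}

```text
time: 25.85
tool_pos: [0.4605, 0.0033, 0.0493]
ee_rot: [3.141, 0.003, 1.806]
wrist_force: [-0.8, -2.9, 0.6]
width: 0.0156
finger_force: 30.0
```

Emit:
{"op": "drive_tool", "data": {"deltas": "0 0 -0.25 0 0 0 0; 0 0 -0.5 0 0 0 0; 0 0 -0.75 0 0 0 0; 0 0 -0.99 0 0 0 0"}}

```text
time: 26.25
tool_pos: [0.46, 0.005, 0.1483]
ee_rot: [3.142, -0.001, 1.804]
wrist_force: [0.6, -0.1, -2.4]
width: 0.0158
finger_force: 30.0
```

Emit:
{"op": "drive_tool", "data": {"deltas": "0 0 -0.325 0 0 0 0; 0 0 -0.325 0 0 0 0; 0 0 -0.325 0 0 0 0"}}

```text
time: 26.55
tool_pos: [0.4603, 0.0048, 0.1798]
ee_rot: [3.141, -0.0, 1.805]
wrist_force: [-0.4, -0.7, -2.4]
width: 0.0158
finger_force: 30.0
```

Emit:
{"op": "drive_tool", "data": {"deltas": "-0.33 0.005 -0.01 0 0 0.01 0; -0.66 0.015 -0.025 0 0 0.02 0; -0.99 0.02 -0.035 0 0 0.03 0"}}

```text
time: 26.85
tool_pos: [0.4841, -0.0915, 0.1807]
ee_rot: [-3.138, -0.003, 1.758]
wrist_force: [0.0, 0.5, -2.1]
width: 0.016
finger_force: 30.0
```

Emit:
{"op": "drive_tool", "data": {"deltas": "-0.33 0.02 -0.01 0 0 0.01 0; -0.66 0.045 -0.025 0 0 0.02 0; -0.985 0.065 -0.035 0 0 0.03 0"}}

```text
time: 27.15
tool_pos: [0.5089, -0.1874, 0.1839]
ee_rot: [-3.138, -0.003, 1.71]
wrist_force: [0.3, -0.1, -2.0]
width: 0.0158
finger_force: 30.0
```

Emit:
{"op": "drive_tool", "data": {"deltas": "-0.295 0.035 -0.01 0 0 0.01 0; -0.585 0.07 -0.02 0 0 0.015 0; -0.88 0.105 -0.03 0 0 0.025 0; -0.88 0.105 -0.03 0 0 0.025 0; -0.88 0.105 -0.03 0 0 0.025 0"}}

```text
time: 27.65
tool_pos: [0.5316, -0.2719, 0.187]
ee_rot: [-3.138, -0.004, 1.671]
wrist_force: [-0.2, 0.7, -3.0]
width: 0.016
finger_force: 30.0
```

Emit:
{"op": "drive_tool", "data": {"deltas": "0 0 0.3 0 0 0 0; 0 0 0.6 0 0 0 0; 0 0 0.9 0 0 0 0; 0 0 0.9 0 0 0 0"}}

```text
time: 28.05
tool_pos: [0.5287, -0.2685, 0.0935]
ee_rot: [-3.132, -0.009, 1.673]
wrist_force: [-0.2, 0.1, -2.0]
width: 0.0151
finger_force: 30.0
```

Emit:
{"op": "drive_tool", "data": {"deltas": "0 0 0.1 0 0 0 0; 0 0 0.205 0 0 0 0; 0 0 0.305 0 0 0 0; 0 0 0.41 0 0 0 0; 0 0 0.51 0 0 0 0"}}

```text
time: 28.55
tool_pos: [0.533, -0.2728, 0.0489]
ee_rot: [3.141, 0.001, 1.672]
wrist_force: [1.5, -6.7, 30.5]
width: 0.0156
finger_force: 30.0
```

Emit:
{"op": "drive_tool", "data": {"deltas": "0 0 0 0 0 0 0; 0 0 0 0 0 0 0; 0 0 0 0 0 0 35; 0 0 0 0 0 0 35; 0 0 0 0 0 0 35"}}

```text
time: 29.05
tool_pos: [0.5328, -0.2726, 0.0495]
ee_rot: [3.141, 0.0, 1.672]
wrist_force: [0.1, -0.3, 0.5]
width: 0.034
finger_force: 0.0
```

Emit:
{"op": "drive_tool", "data": {"deltas": "0 0 -0.33 0 0 0 35; 0 0 -0.66 0 0 0 35; 0 0 -0.99 0 0 0 35"}}

```text
time: 29.35
tool_pos: [0.5324, -0.2723, 0.1492]
ee_rot: [-3.141, -0.0, 1.672]
wrist_force: [-0.0, -0.2, -0.7]
width: 0.0352
finger_force: 0.0
```

Emit:
{"op": "drive_tool", "data": {"deltas": "0 0 -0.26 0 0 0 35; 0 0 -0.52 0 0 0 35; 0 0 -0.52 0 0 0 35; 0 0 -0.52 0 0 0 35"}}

```text
time: 29.75
tool_pos: [0.5327, -0.2725, 0.2001]
ee_rot: [3.141, 0.001, 1.672]
wrist_force: [0.0, 0.7, -1.0]
width: 0.0353
finger_force: 0.0
```

```bash
python3 q.py .5321 -.2721 wc2
cat > i.py <<'E'
from plan import *
a=P(); a.go(.47,.24,.25,120,60,.048)
E
python3 i.py
```

```text
q 1.62 th 187.8 bar 95.2 [ 0.5328 -0.2703] 3012.685880932793 3021.885085889344
nom [ 0.5321 -0.2721  0.2   ] 95.8 meas [ 0.5321 -0.2721  0.1986] t 29.8 w 0.0351
  0.33 -0.005 -0.03 0 0 -0.015 60; 0.655 -0.015 -0.065 0 0 -0.035 60; 0.985 -0.02 -0.095 0 0 -0.05 60
  0.33 0.02 -0.03 0 0 -0.015 60; 0.655 0.04 -0.065 0 0 -0.035 60; 0.985 0.06 -0.095 0 0 -0.05 60
  0.325 0.045 -0.03 0 0 -0.015 60; 0.65 0.09 -0.065 0 0 -0.035 60; 0.975 0.135 -0.095 0 0 -0.05 60
  0.32 0.07 -0.03 0 0 -0.02 60; 0.64 0.14 -0.065 0 0 -0.035 60; 0.96 0.21 -0.095 0 0 -0.055 60
  0.315 0.1 -0.03 0 0 -0.015 60; 0.625 0.195 -0.065 0 0 -0.035 60; 0.94 0.295 -0.095 0 0 -0.05 60
  0.22 0.085 -0.025 0 0 -0.015 60; 0.22 0.085 -0.025 0 0 -0.015 60
 -> [0.4698 0.2401 0.25  ] 120.1 j6 -0.05
```

Emit:
{"op": "drive_tool", "data": {"deltas": "0.33 -0.005 -0.03 0 0 -0.015 60; 0.655 -0.015 -0.065 0 0 -0.035 60; 0.985 -0.02 -0.095 0 0 -0.05 60"}}

```text
time: 30.1
tool_pos: [0.5193, -0.1734, 0.2067]
ee_rot: [-3.138, -0.003, 1.751]
wrist_force: [0.3, 0.4, 0.5]
width: 0.0556
finger_force: 0.0
```

Emit:
{"op": "drive_tool", "data": {"deltas": "0.33 0.02 -0.03 0 0 -0.015 60; 0.655 0.04 -0.065 0 0 -0.035 60; 0.985 0.06 -0.095 0 0 -0.05 60"}}

```text
time: 30.4
tool_pos: [0.5075, -0.0752, 0.2166]
ee_rot: [-3.138, -0.002, 1.83]
wrist_force: [0.1, 0.6, 0.5]
width: 0.0603
finger_force: 0.0
```

Emit:
{"op": "drive_tool", "data": {"deltas": "0.325 0.045 -0.03 0 0 -0.015 60; 0.65 0.09 -0.065 0 0 -0.035 60; 0.975 0.135 -0.095 0 0 -0.05 60"}}

```text
time: 30.7
tool_pos: [0.4956, 0.0224, 0.2262]
ee_rot: [-3.138, -0.002, 1.909]
wrist_force: [-0.0, -0.2, 0.1]
width: 0.0599
finger_force: 0.0
```

Emit:
{"op": "drive_tool", "data": {"deltas": "0.32 0.07 -0.03 0 0 -0.02 60; 0.64 0.14 -0.065 0 0 -0.035 60; 0.96 0.21 -0.095 0 0 -0.055 60"}}

```text
time: 31.0
tool_pos: [0.4837, 0.1197, 0.2357]
ee_rot: [-3.138, -0.001, 1.995]
wrist_force: [1.0, 0.3, -0.2]
width: 0.06
finger_force: 0.0
```

Emit:
{"op": "drive_tool", "data": {"deltas": "0.315 0.1 -0.03 0 0 -0.015 60; 0.625 0.195 -0.065 0 0 -0.035 60; 0.94 0.295 -0.095 0 0 -0.05 60"}}

```text
time: 31.3
tool_pos: [0.4721, 0.2174, 0.2452]
ee_rot: [-3.137, -0.001, 2.074]
wrist_force: [0.9, -0.3, -0.0]
width: 0.0599
finger_force: 0.0
```

Emit:
{"op": "drive_tool", "data": {"deltas": "0.22 0.085 -0.025 0 0 -0.015 60; 0.22 0.085 -0.025 0 0 -0.015 60; 0.22 0.085 -0.025 0 0 -0.015 60; 0.22 0.085 -0.025 0 0 -0.015 60"}}

```text
time: 31.7
tool_pos: [0.47, 0.2386, 0.2489]
ee_rot: [-3.139, 0.0, 2.095]
wrist_force: [0.1, -0.8, 0.5]
width: 0.0599
finger_force: 0.0
```

```bash
python3 r.py wr3 red blue
```

```text
red 0.79 [0.588 0.351] fit [0.5856 0.3484] th 105.2 q 35.8 bar 69.4 2638 2650
blue 0.57 [0.426 0.365] fit [0.4245 0.365 ] th 163.0 q 19.6 bar 143.4 1084 1088
```

```bash
sed -i 's/.042,bar/.043,bar/; s/.0485/.05/g' pick.py; sed -i 's/.0485/.05/; s/\.049,/.0505,/' place.py; python3 pick.py .5856 .3486 69.3 36.3 17.3
```

```text
nom [0.4698 0.2401 0.25  ] 120.1 meas [0.4704 0.2387 0.2499] t 31.85 w 0.0599
  0.06 0.255 0.2 0 0 0.095 40; 0.12 0.515 0.4 0 0 0.185 40; 0.18 0.77 0.595 0 0 0.28 40
  0.16 0.205 0.2 0 0 0.095 40; 0.325 0.415 0.4 0 0 0.19 40; 0.485 0.62 0.6 0 0 0.28 40
  0.01 0.005 0.005 0 0 0.005 40; 0.01 0.005 0.005 0 0 0.005 40
 -> [0.5858 0.3487 0.13  ] 69.3 j6 0.90
  0 0 0.29 0 0 0 40; 0 0 0.58 0 0 0 40; 0 0 0.87 0 0 0 40; 0 0 0.87 0 0 0 40
 -> [0.5858 0.3487 0.043 ] 69.3 j6 0.90
  0 0 0 0 0 0 0; 0 0 0 0 0 0 0; 0 0 0 0 0 0 0; 0 0 0 0 0 0 0; 0 0 0 0 0 0 0
  0 0 -0.245 0 0 0 0; 0 0 -0.495 0 0 0 0; 0 0 -0.74 0 0 0 0; 0 0 -0.99 0 0 0 0
  0 0 -0.23 0 0 0 0; 0 0 -0.23 0 0 0 0
 -> [0.5858 0.3487 0.165 ] 69.3 j6 0.90
--jig
  -0.33 0.005 0 0 0 -0.005 0; -0.66 0.005 0 0 0 -0.005 0; -0.99 0.01 0 0 0 -0.01 0
  -0.33 0 0 0 0 -0.005 0; -0.66 -0.005 0 0 0 -0.005 0; -0.99 -0.005 0 0 0 -0.01 0
  -0.33 -0.005 0 0 0 -0.005 0; -0.66 -0.015 0 0 0 -0.005 0; -0.99 -0.02 0 0 0 -0.01 0
  -0.345 -0.015 0 0 0 -0.005 0; -0.69 -0.025 0 0 0 -0.01 0; -0.69 -0.025 0 0 0 -0.01 0
 -> [0.4598 0.005  0.165 ] 72.9 j6 0.31
  0 0 0.265 0 0 0 0; 0 0 0.535 0 0 0 0; 0 0 0.8 0 0 0 0; 0 0 0.8 0 0 0 0
 -> [0.4598 0.005  0.085 ] 72.9 j6 0.31
  0 0 0.09 0 0 0 0; 0 0 0.175 0 0 0 0; 0 0 0.265 0 0 0 0; 0 0 0.35 0 0 0 0; 0 0 0.35 0 0 0 0
 -> [0.4598 0.005  0.05  ] 72.9 j6 0.31
--turn
  0 0 0 0 0 0.09 0; 0 0 0 0 0 0.18 0; 0 0 0 0 0 0.27 0; 0 0 0 0 0 0.36 0; 0 0 0 0 0 0.45 0
  0 0 0 0 0 0.09 0; 0 0 0 0 0 0.18 0; 0 0 0 0 0 0.265 0; 0 0 0 0 0 0.265 0
 -> [0.4598 0.005  0.05  ] 8.5 j6 1.43
```

Emit:
{"op": "drive_tool", "data": {"deltas": "0.06 0.255 0.2 0 0 0.095 40; 0.12 0.515 0.4 0 0 0.185 40; 0.18 0.77 0.595 0 0 0.28 40"}}

```text
time: 32.15
tool_pos: [0.5289, 0.2936, 0.1905]
ee_rot: [3.14, -0.0, 1.649]
wrist_force: [0.2, -0.4, 0.3]
width: 0.041
finger_force: 0.0
```

Emit:
{"op": "drive_tool", "data": {"deltas": "0.16 0.205 0.2 0 0 0.095 40; 0.325 0.415 0.4 0 0 0.19 40; 0.485 0.62 0.6 0 0 0.28 40"}}

```text
time: 32.45
tool_pos: [0.5865, 0.3474, 0.1298]
ee_rot: [3.141, -0.0, 1.209]
wrist_force: [0.7, 0.7, 0.4]
width: 0.0396
finger_force: 0.0
```

Emit:
{"op": "drive_tool", "data": {"deltas": "0.01 0.005 0.005 0 0 0.005 40; 0.01 0.005 0.005 0 0 0.005 40; 0.01 0.005 0.005 0 0 0.005 40; 0.01 0.005 0.005 0 0 0.005 40"}}

```text
time: 32.85
tool_pos: [0.5866, 0.3479, 0.1328]
ee_rot: [3.139, -0.003, 1.209]
wrist_force: [-0.1, 0.4, 0.3]
width: 0.0402
finger_force: 0.0
```

Emit:
{"op": "drive_tool", "data": {"deltas": "0 0 0.29 0 0 0 40; 0 0 0.58 0 0 0 40; 0 0 0.87 0 0 0 40; 0 0 0.87 0 0 0 40; 0 0 0.87 0 0 0 40"}}

```text
time: 33.35
tool_pos: [0.5862, 0.3481, 0.0445]
ee_rot: [3.141, -0.001, 1.209]
wrist_force: [0.3, 0.3, 0.8]
width: 0.04
finger_force: 0.0
```

Emit:
{"op": "drive_tool", "data": {"deltas": "0 0 0 0 0 0 0; 0 0 0 0 0 0 0; 0 0 0 0 0 0 0; 0 0 0 0 0 0 0; 0 0 0 0 0 0 0"}}

```text
time: 33.85
tool_pos: [0.5866, 0.3491, 0.0446]
ee_rot: [3.141, -0.002, 1.209]
wrist_force: [-2.2, 0.3, 3.4]
width: 0.0158
finger_force: 29.9
```

Emit:
{"op": "drive_tool", "data": {"deltas": "0 0 -0.245 0 0 0 0; 0 0 -0.495 0 0 0 0; 0 0 -0.74 0 0 0 0; 0 0 -0.99 0 0 0 0"}}

```text
time: 34.25
tool_pos: [0.5857, 0.3478, 0.1415]
ee_rot: [-3.14, 0.002, 1.209]
wrist_force: [-0.4, -0.2, -2.5]
width: 0.0158
finger_force: 29.9
```

Emit:
{"op": "drive_tool", "data": {"deltas": "0 0 -0.23 0 0 0 0; 0 0 -0.23 0 0 0 0"}}

```text
time: 34.45
tool_pos: [0.588, 0.349, 0.169]
ee_rot: [3.137, -0.005, 1.209]
wrist_force: [0.7, 0.2, -2.1]
width: 0.0158
finger_force: 29.9
```

Emit:
{"op": "drive_tool", "data": {"deltas": "-0.33 0.005 0 0 0 -0.005 0; -0.66 0.005 0 0 0 -0.005 0; -0.99 0.01 0 0 0 -0.01 0"}}

```text
time: 34.75
tool_pos: [0.5506, 0.2541, 0.162]
ee_rot: [-3.138, 0.003, 1.225]
wrist_force: [-0.3, -0.4, -3.1]
width: 0.0158
finger_force: 30.0
```

Emit:
{"op": "drive_tool", "data": {"deltas": "-0.33 0 0 0 0 -0.005 0; -0.66 -0.005 0 0 0 -0.005 0; -0.99 -0.005 0 0 0 -0.01 0"}}

```text
time: 35.05
tool_pos: [0.5163, 0.1609, 0.1625]
ee_rot: [-3.139, 0.002, 1.241]
wrist_force: [0.2, 0.5, -1.9]
width: 0.0156
finger_force: 30.0
```

Emit:
{"op": "drive_tool", "data": {"deltas": "-0.33 -0.005 0 0 0 -0.005 0; -0.66 -0.015 0 0 0 -0.005 0; -0.99 -0.02 0 0 0 -0.01 0"}}

```text
time: 35.35
tool_pos: [0.4823, 0.0682, 0.1627]
ee_rot: [-3.138, 0.001, 1.256]
wrist_force: [0.2, -0.4, -1.8]
width: 0.0156
finger_force: 30.0
```

Emit:
{"op": "drive_tool", "data": {"deltas": "-0.345 -0.015 0 0 0 -0.005 0; -0.69 -0.025 0 0 0 -0.01 0; -0.69 -0.025 0 0 0 -0.01 0; -0.69 -0.025 0 0 0 -0.01 0; -0.69 -0.025 0 0 0 -0.01 0"}}

```text
time: 35.85
tool_pos: [0.4599, 0.0053, 0.164]
ee_rot: [-3.14, -0.0, 1.272]
wrist_force: [0.1, -0.3, -3.0]
width: 0.0157
finger_force: 30.0
```

```bash
python3 g.py .63; python3 o.py
```

```text
[0.4599 0.0053 0.164 ] 72.89034786070307 0.0157011068246925 29.998463988304138 [ 0.08744983 -0.29857221 -3.01430357]
off [-0.0026 -0.0002] q 0.63 th-bar0 31.5 7269.09016544443
35.9 [0.4602 0.0055 0.1643] 72.9 F [-0.5  0.2 -2.5] M [-0.04  0.09  0.06] 0.015783502810867083
```

Emit:
{"op": "drive_tool", "data": {"deltas": "0 0 0.265 0 0 0 0; 0 0 0.535 0 0 0 0; 0 0 0.8 0 0 0 0; 0 0 0.8 0 0 0 0"}}

```text
time: 36.3
tool_pos: [0.457, 0.0058, 0.0806]
ee_rot: [-3.132, 0.002, 1.273]
wrist_force: [-1.2, 0.6, -3.0]
width: 0.0157
finger_force: 30.0
```

Emit:
{"op": "drive_tool", "data": {"deltas": "0 0 0.09 0 0 0 0; 0 0 0.175 0 0 0 0; 0 0 0.265 0 0 0 0; 0 0 0.35 0 0 0 0; 0 0 0.35 0 0 0 0"}}

```text
time: 36.8
tool_pos: [0.4608, 0.0046, 0.0504]
ee_rot: [3.14, -0.0, 1.272]
wrist_force: [-0.8, 0.6, -1.7]
width: 0.0161
finger_force: 30.0
```

```bash
python3 o.py
```

```text
36.8 [0.4608 0.0046 0.0504] 72.9 F [-0.8  0.6 -1.7] M [-0.07  0.03 -0.02] 0.016108314582795755
```

Emit:
{"op": "drive_tool", "data": {"deltas": "0 0 0 0 0 0.09 0; 0 0 0 0 0 0.18 0; 0 0 0 0 0 0.27 0; 0 0 0 0 0 0.36 0; 0 0 0 0 0 0.45 0"}}

```text
time: 37.3
tool_pos: [0.4607, 0.0043, 0.0502]
ee_rot: [3.14, -0.001, 0.56]
wrist_force: [0.6, -0.8, -2.4]
width: 0.0153
finger_force: 30.1
```

Emit:
{"op": "drive_tool", "data": {"deltas": "0 0 0 0 0 0.09 0; 0 0 0 0 0 0.18 0; 0 0 0 0 0 0.265 0; 0 0 0 0 0 0.265 0; 0 0 0 0 0 0.265 0"}}

```text
time: 37.8
tool_pos: [0.4607, 0.0041, 0.0502]
ee_rot: [3.14, -0.001, 0.152]
wrist_force: [0.6, -2.0, -3.6]
width: 0.0158
finger_force: 30.4
```

```bash
python3 o.py; python3 place.py C 17.3
```

```text
37.8 [0.4607 0.0041 0.0502] 8.7 F [ 0.6 -2.  -3.6] M [-0.55 -0.15  0.59] 0.01580247656432067
nom [0.4598 0.005  0.05  ] 8.5 meas [0.4607 0.0041 0.0502] t 37.8 w 0.0158
  0 0 0 0 0 -0.055 0; 0 0 0 0 0 -0.055 0
 -> [0.4598 0.005  0.05  ] 13.5 j6 1.35
  0 0 -0.33 0 0 0 0; 0 0 -0.66 0 0 0 0; 0 0 -0.99 0 0 0 0
  0 0 -0.31 0 0 0 0; 0 0 -0.31 0 0 0 0
 -> [0.4598 0.005  0.18  ] 13.5 j6 1.35
  -0.09 0.175 -0.01 0 0 -0.09 0; -0.18 0.355 -0.02 0 0 -0.175 0; -0.27 0.53 -0.03 0 0 -0.265 0; -0.36 0.705 -0.04 0 0 -0.35 0; -0.45 0.88 -0.05 0 0 -0.44 0
  -0.165 0.07 -0.01 0 0 -0.08 0; -0.33 0.145 -0.015 0 0 -0.16 0; -0.495 0.215 -0.025 0 0 -0.235 0; -0.66 0.29 -0.035 0 0 -0.315 0; -0.825 0.36 -0.04 0 0 -0.395 0
  -0.175 -0.035 -0.01 0 0 -0.08 0; -0.175 -0.035 -0.01 0 0 -0.08 0
 -> [ 0.4118 -0.196   0.19  ] 95.8 j6 -0.55
  0 0 0.3 0 0 0 0; 0 0 0.6 0 0 0 0; 0 0 0.9 0 0 0 0; 0 0 0.9 0 0 0 0
 -> [ 0.4118 -0.196   0.1   ] 95.8 j6 -0.55
  0 0 0.1 0 0 0 0; 0 0 0.2 0 0 0 0; 0 0 0.295 0 0 0 0; 0 0 0.395 0 0 0 0; 0 0 0.495 0 0 0 0
 -> [ 0.4118 -0.196   0.0505] 95.8 j6 -0.55
  0 0 0 0 0 0 35; 0 0 0 0 0 0 35; 0 0 0 0 0 0 35; 0 0 0 0 0 0 35; 0 0 0 0 0 0 35
  0 0 -0.33 0 0 0 35; 0 0 -0.66 0 0 0 35; 0 0 -0.99 0 0 0 35
  0 0 -0.25 0 0 0 35; 0 0 -0.505 0 0 0 35; 0 0 -0.505 0 0 0 35
 -> [ 0.4118 -0.196   0.2   ] 95.8 j6 -0.55
```

Emit:
{"op": "drive_tool", "data": {"deltas": "0 0 0 0 0 -0.055 0; 0 0 0 0 0 -0.055 0"}}

```text
time: 38.0
tool_pos: [0.4602, 0.0049, 0.0502]
ee_rot: [-3.141, -0.0, 0.236]
wrist_force: [-0.2, 0.4, -2.3]
width: 0.0158
finger_force: 30.0
```

Emit:
{"op": "drive_tool", "data": {"deltas": "0 0 -0.25 0 0 0 0; 0 0 -0.5 0 0 0 0; 0 0 -0.75 0 0 0 0; 0 0 -0.99 0 0 0 0"}}

```text
time: 38.4
tool_pos: [0.4599, 0.005, 0.1501]
ee_rot: [-3.141, 0.0, 0.234]
wrist_force: [1.1, 0.6, -2.2]
width: 0.0158
finger_force: 30.0
```

Emit:
{"op": "drive_tool", "data": {"deltas": "0 0 -0.31 0 0 0 0; 0 0 -0.31 0 0 0 0; 0 0 -0.31 0 0 0 0"}}

```text
time: 38.7
tool_pos: [0.4603, 0.0048, 0.1799]
ee_rot: [-3.141, -0.001, 0.235]
wrist_force: [0.5, 0.7, -2.7]
width: 0.0162
finger_force: 30.0
```

Emit:
{"op": "drive_tool", "data": {"deltas": "-0.09 0.175 -0.01 0 0 -0.09 0; -0.18 0.355 -0.02 0 0 -0.175 0; -0.27 0.53 -0.03 0 0 -0.265 0; -0.36 0.705 -0.04 0 0 -0.35 0; -0.45 0.88 -0.05 0 0 -0.44 0"}}

```text
time: 39.2
tool_pos: [0.4353, -0.0915, 0.1821]
ee_rot: [-3.136, 0.001, 0.932]
wrist_force: [-0.1, 0.6, -2.7]
width: 0.0158
finger_force: 30.0
```

Emit:
{"op": "drive_tool", "data": {"deltas": "-0.165 0.07 -0.01 0 0 -0.08 0; -0.33 0.145 -0.015 0 0 -0.16 0; -0.495 0.215 -0.025 0 0 -0.235 0; -0.66 0.29 -0.035 0 0 -0.315 0; -0.825 0.36 -0.04 0 0 -0.395 0"}}

```text
time: 39.7
tool_pos: [0.4148, -0.1789, 0.1862]
ee_rot: [-3.137, -0.003, 1.551]
wrist_force: [0.1, 0.6, -2.3]
width: 0.0158
finger_force: 30.0
```

Emit:
{"op": "drive_tool", "data": {"deltas": "-0.175 -0.035 -0.01 0 0 -0.08 0; -0.175 -0.035 -0.01 0 0 -0.08 0; -0.175 -0.035 -0.01 0 0 -0.08 0; -0.175 -0.035 -0.01 0 0 -0.08 0"}}

```text
time: 40.1
tool_pos: [0.4119, -0.1954, 0.1889]
ee_rot: [-3.14, -0.002, 1.671]
wrist_force: [-0.3, 1.1, -2.1]
width: 0.0154
finger_force: 30.0
```

Emit:
{"op": "drive_tool", "data": {"deltas": "0 0 0.3 0 0 0 0; 0 0 0.6 0 0 0 0; 0 0 0.9 0 0 0 0; 0 0 0.9 0 0 0 0"}}

```text
time: 40.5
tool_pos: [0.409, -0.1933, 0.095]
ee_rot: [-3.133, -0.007, 1.673]
wrist_force: [-0.1, 0.1, -2.8]
width: 0.0156
finger_force: 30.0
```

Emit:
{"op": "drive_tool", "data": {"deltas": "0 0 0.1 0 0 0 0; 0 0 0.2 0 0 0 0; 0 0 0.295 0 0 0 0; 0 0 0.395 0 0 0 0; 0 0 0.495 0 0 0 0"}}

```text
time: 41.0
tool_pos: [0.4125, -0.1965, 0.0503]
ee_rot: [3.141, 0.0, 1.672]
wrist_force: [0.3, 0.8, -2.4]
width: 0.0157
finger_force: 30.0
```

Emit:
{"op": "drive_tool", "data": {"deltas": "0 0 0 0 0 0 0; 0 0 0 0 0 0 0; 0 0 0 0 0 0 35; 0 0 0 0 0 0 35; 0 0 0 0 0 0 35"}}

```text
time: 41.5
tool_pos: [0.4126, -0.1966, 0.0512]
ee_rot: [3.141, 0.001, 1.672]
wrist_force: [0.4, 0.9, -0.7]
width: 0.0343
finger_force: 0.0
```

Emit:
{"op": "drive_tool", "data": {"deltas": "0 0 -0.33 0 0 0 35; 0 0 -0.66 0 0 0 35; 0 0 -0.99 0 0 0 35"}}

```text
time: 41.8
tool_pos: [0.4121, -0.1963, 0.1509]
ee_rot: [3.142, -0.0, 1.672]
wrist_force: [-0.0, -0.6, 0.5]
width: 0.035
finger_force: 0.0
```

Emit:
{"op": "drive_tool", "data": {"deltas": "0 0 -0.25 0 0 0 35; 0 0 -0.505 0 0 0 35; 0 0 -0.505 0 0 0 35; 0 0 -0.505 0 0 0 35"}}

```text
time: 42.2
tool_pos: [0.4124, -0.1965, 0.2]
ee_rot: [3.141, 0.0, 1.672]
wrist_force: [-0.6, 0.6, 0.5]
width: 0.035
finger_force: 0.0
```

```bash
python3 q.py .4118 -.196 wc3
cat > i.py <<'E'
from plan import *
a=P(); a.go(.40,.24,.25,120,60,.048)
E
python3 i.py
```

```text
q 1.60 th 187.3 bar 95.5 [ 0.4128 -0.1969] 1421.98721731754 1427.8016779535126
nom [ 0.4118 -0.196   0.2   ] 95.8 meas [ 0.4118 -0.1961  0.1989] t 42.25 w 0.0348
  0.325 0.025 -0.04 0 0 -0.02 60; 0.655 0.05 -0.075 0 0 -0.04 60; 0.98 0.075 -0.115 0 0 -0.06 60
  0.325 0.055 -0.035 0 0 -0.02 60; 0.645 0.11 -0.075 0 0 -0.04 60; 0.97 0.165 -0.11 0 0 -0.06 60
  0.315 0.085 -0.04 0 0 -0.02 60; 0.635 0.17 -0.075 0 0 -0.04 60; 0.95 0.255 -0.115 0 0 -0.06 60
  0.305 0.115 -0.035 0 0 -0.02 60; 0.615 0.23 -0.075 0 0 -0.04 60; 0.92 0.345 -0.11 0 0 -0.06 60
  0.385 0.185 -0.05 0 0 -0.03 60; 0.385 0.185 -0.05 0 0 -0.03 60
 -> [0.4002 0.2398 0.25  ] 120.1 j6 0.01
```

Red is in the case and its cap reads 1.60. Blue is last.

Emit:
{"op": "drive_tool", "data": {"deltas": "0.325 0.025 -0.04 0 0 -0.02 60; 0.655 0.05 -0.075 0 0 -0.04 60; 0.98 0.075 -0.115 0 0 -0.06 60"}}

```text
time: 42.55
tool_pos: [0.4086, -0.0969, 0.2092]
ee_rot: [-3.138, -0.003, 1.767]
wrist_force: [-0.2, 0.3, 0.2]
width: 0.0558
finger_force: 0.0
```

Emit:
{"op": "drive_tool", "data": {"deltas": "0.325 0.055 -0.035 0 0 -0.02 60; 0.645 0.11 -0.075 0 0 -0.04 60; 0.97 0.165 -0.11 0 0 -0.06 60"}}

```text
time: 42.85
tool_pos: [0.406, 0.0016, 0.2205]
ee_rot: [-3.138, -0.002, 1.862]
wrist_force: [-0.1, -0.2, -0.2]
width: 0.06
finger_force: 0.0
```

Emit:
{"op": "drive_tool", "data": {"deltas": "0.315 0.085 -0.04 0 0 -0.02 60; 0.635 0.17 -0.075 0 0 -0.04 60; 0.95 0.255 -0.115 0 0 -0.06 60"}}

```text
time: 43.15
tool_pos: [0.4032, 0.0998, 0.2319]
ee_rot: [-3.138, -0.001, 1.956]
wrist_force: [0.5, 0.5, 0.0]
width: 0.0599
finger_force: 0.0
```

Emit:
{"op": "drive_tool", "data": {"deltas": "0.305 0.115 -0.035 0 0 -0.02 60; 0.615 0.23 -0.075 0 0 -0.04 60; 0.92 0.345 -0.11 0 0 -0.06 60"}}

```text
time: 43.45
tool_pos: [0.4008, 0.1978, 0.243]
ee_rot: [-3.138, -0.001, 2.051]
wrist_force: [1.9, 0.1, -0.2]
width: 0.0598
finger_force: 0.0
```

Emit:
{"op": "drive_tool", "data": {"deltas": "0.385 0.185 -0.05 0 0 -0.03 60; 0.385 0.185 -0.05 0 0 -0.03 60; 0.385 0.185 -0.05 0 0 -0.03 60; 0.385 0.185 -0.05 0 0 -0.03 60"}}

```text
time: 43.85
tool_pos: [0.4002, 0.2385, 0.2488]
ee_rot: [-3.139, 0.0, 2.095]
wrist_force: [0.1, 1.0, -0.4]
width: 0.0601
finger_force: 0.0
```

```bash
python3 r.py wr4 blue; cp nom.json nom_b.json; python3 pick.py .4245 .365 143.2 19.6 107.3
```

```text
blue 0.84 [0.427 0.367] fit [0.4239 0.3653] th 162.7 q 19.1 bar 143.6 1046 1054
nom [0.4002 0.2398 0.25  ] 120.1 meas [0.4006 0.2382 0.2495] t 43.95 w 0.0602
  0.18 0.16 0.225 0 0 -0.05 40; 0.36 0.315 0.45 0 0 -0.095 40; 0.545 0.475 0.68 0 0 -0.145 40
  0.16 0.225 0.26 0 0 -0.055 40; 0.325 0.45 0.52 0 0 -0.11 40; 0.325 0.45 0.52 0 0 -0.11 40
 -> [0.4245 0.3653 0.13  ] 143.1 j6 -0.22
  0 0 0.29 0 0 0 40; 0 0 0.58 0 0 0 40; 0 0 0.87 0 0 0 40; 0 0 0.87 0 0 0 40
 -> [0.4245 0.3653 0.043 ] 143.1 j6 -0.22
  0 0 0 0 0 0 0; 0 0 0 0 0 0 0; 0 0 0 0 0 0 0; 0 0 0 0 0 0 0; 0 0 0 0 0 0 0
  0 0 -0.245 0 0 0 0; 0 0 -0.495 0 0 0 0; 0 0 -0.74 0 0 0 0; 0 0 -0.99 0 0 0 0
  0 0 -0.23 0 0 0 0; 0 0 -0.23 0 0 0 0
 -> [0.4245 0.3653 0.165 ] 143.1 j6 -0.22
--jig
  -0.225 -0.245 0 0 0 -0.035 0; -0.445 -0.485 0 0 0 -0.075 0; -0.67 -0.73 0 0 0 -0.11 0
  -0.18 -0.28 0 0 0 -0.035 0; -0.355 -0.555 0 0 0 -0.075 0; -0.535 -0.835 0 0 0 -0.11 0
  -0.125 -0.305 0 0 0 -0.035 0; -0.255 -0.61 0 0 0 -0.075 0; -0.38 -0.915 0 0 0 -0.11 0
  -0.075 -0.315 0 0 0 -0.035 0; -0.145 -0.63 0 0 0 -0.075 0; -0.145 -0.63 0 0 0 -0.075 0
 -> [0.4597 0.005  0.165 ] 179.5 j6 -1.55
  0 0 0.265 0 0 0 0; 0 0 0.535 0 0 0 0; 0 0 0.8 0 0 0 0; 0 0 0.8 0 0 0 0
 -> [0.4597 0.005  0.085 ] 179.5 j6 -1.55
  0 0 0.09 0 0 0 0; 0 0 0.175 0 0 0 0; 0 0 0.265 0 0 0 0; 0 0 0.35 0 0 0 0; 0 0 0.35 0 0 0 0
 -> [0.4597 0.005  0.05  ] 179.5 j6 -1.55
--turn
  0 0 0 0 0 0.09 0; 0 0 0 0 0 0.18 0; 0 0 0 0 0 0.27 0; 0 0 0 0 0 0.36 0; 0 0 0 0 0 0.45 0
  0 0 0 0 0 0.09 0; 0 0 0 0 0 0.18 0; 0 0 0 0 0 0.27 0; 0 0 0 0 0 0.36 0; 0 0 0 0 0 0.45 0
 -> [0.4597 0.005  0.05  ] 98.5 j6 -0.14
```

Emit:
{"op": "drive_tool", "data": {"deltas": "0.18 0.16 0.225 0 0 -0.05 40; 0.36 0.315 0.45 0 0 -0.095 40; 0.545 0.475 0.68 0 0 -0.145 40"}}

```text
time: 44.25
tool_pos: [0.4151, 0.3099, 0.1818]
ee_rot: [3.14, 0.0, 2.324]
wrist_force: [0.5, -0.1, 0.1]
width: 0.0413
finger_force: 0.0
```

Emit:
{"op": "drive_tool", "data": {"deltas": "0.16 0.225 0.26 0 0 -0.055 40; 0.325 0.45 0.52 0 0 -0.11 40; 0.325 0.45 0.52 0 0 -0.11 40; 0.325 0.45 0.52 0 0 -0.11 40"}}

```text
time: 44.65
tool_pos: [0.4249, 0.3637, 0.1295]
ee_rot: [-3.139, -0.0, 2.495]
wrist_force: [0.3, -0.0, 1.0]
width: 0.0396
finger_force: 0.0
```

Emit:
{"op": "drive_tool", "data": {"deltas": "0 0 0.29 0 0 0 40; 0 0 0.58 0 0 0 40; 0 0 0.87 0 0 0 40; 0 0 0.87 0 0 0 40; 0 0 0.87 0 0 0 40"}}

```text
time: 45.15
tool_pos: [0.426, 0.3643, 0.0451]
ee_rot: [3.14, 0.001, 2.495]
wrist_force: [0.9, 0.9, 0.5]
width: 0.0397
finger_force: 0.0
```

Emit:
{"op": "drive_tool", "data": {"deltas": "0 0 0 0 0 0 0; 0 0 0 0 0 0 0; 0 0 0 0 0 0 0; 0 0 0 0 0 0 0; 0 0 0 0 0 0 0"}}

```text
time: 45.65
tool_pos: [0.4256, 0.3652, 0.0445]
ee_rot: [3.14, 0.001, 2.497]
wrist_force: [-0.4, -2.0, 4.9]
width: 0.0159
finger_force: 30.0
```

Emit:
{"op": "drive_tool", "data": {"deltas": "0 0 -0.245 0 0 0 0; 0 0 -0.495 0 0 0 0; 0 0 -0.74 0 0 0 0; 0 0 -0.99 0 0 0 0"}}

```text
time: 46.05
tool_pos: [0.4242, 0.3647, 0.1419]
ee_rot: [-3.14, -0.001, 2.497]
wrist_force: [-0.0, -0.4, -2.3]
width: 0.0154
finger_force: 29.9
```

Emit:
{"op": "drive_tool", "data": {"deltas": "0 0 -0.23 0 0 0 0; 0 0 -0.23 0 0 0 0"}}

```text
time: 46.25
tool_pos: [0.4264, 0.3662, 0.1685]
ee_rot: [3.135, 0.002, 2.497]
wrist_force: [0.6, -0.4, -1.9]
width: 0.0156
finger_force: 30.0
```

Emit:
{"op": "drive_tool", "data": {"deltas": "-0.225 -0.245 0 0 0 -0.035 0; -0.445 -0.485 0 0 0 -0.075 0; -0.67 -0.73 0 0 0 -0.11 0"}}

```text
time: 46.55
tool_pos: [0.4335, 0.2651, 0.1625]
ee_rot: [-3.139, -0.002, 2.673]
wrist_force: [0.8, 0.8, -1.9]
width: 0.0159
finger_force: 30.0
```

Emit:
{"op": "drive_tool", "data": {"deltas": "-0.18 -0.28 0 0 0 -0.035 0; -0.355 -0.555 0 0 0 -0.075 0; -0.535 -0.835 0 0 0 -0.11 0"}}

```text
time: 46.85
tool_pos: [0.4432, 0.1662, 0.1627]
ee_rot: [-3.14, -0.003, 2.845]
wrist_force: [1.0, -0.3, -1.6]
width: 0.0156
finger_force: 30.0
```

Emit:
{"op": "drive_tool", "data": {"deltas": "-0.125 -0.305 0 0 0 -0.035 0; -0.255 -0.61 0 0 0 -0.075 0; -0.38 -0.915 0 0 0 -0.11 0"}}

```text
time: 47.15
tool_pos: [0.4526, 0.0678, 0.1628]
ee_rot: [-3.141, -0.003, 3.018]
wrist_force: [1.1, 0.0, -1.7]
width: 0.0154
finger_force: 30.0
```

Emit:
{"op": "drive_tool", "data": {"deltas": "-0.075 -0.315 0 0 0 -0.035 0; -0.145 -0.63 0 0 0 -0.075 0; -0.145 -0.63 0 0 0 -0.075 0; -0.145 -0.63 0 0 0 -0.075 0; -0.145 -0.63 0 0 0 -0.075 0"}}

```text
time: 47.65
tool_pos: [0.4595, 0.0055, 0.164]
ee_rot: [3.141, -0.002, 3.133]
wrist_force: [0.4, -0.2, -2.1]
width: 0.0158
finger_force: 30.0
```

```bash
python3 g.py .34; python3 o.py
```

```text
[0.4595 0.0055 0.164 ] 179.53337278964594 0.015843020450226068 29.99506652355194 [ 0.41938278 -0.17332125 -2.11485842]
off [-0.0027  0.0018] q 0.34 th-bar0 14.3 5919.254713636661
47.7 [0.4597 0.0056 0.1643] 179.6 F [-0.1 -0.3 -2.7] M [-0.01 -0.02  0.  ] 0.015896354433637603
```

Emit:
{"op": "drive_tool", "data": {"deltas": "0 0 0.265 0 0 0 0; 0 0 0.535 0 0 0 0; 0 0 0.8 0 0 0 0; 0 0 0.8 0 0 0 0"}}

```text
time: 48.1
tool_pos: [0.4571, 0.0055, 0.081]
ee_rot: [-3.141, -0.008, 3.135]
wrist_force: [-0.7, -0.6, -2.3]
width: 0.0159
finger_force: 30.0
```

Emit:
{"op": "drive_tool", "data": {"deltas": "0 0 0.09 0 0 0 0; 0 0 0.175 0 0 0 0; 0 0 0.265 0 0 0 0; 0 0 0.35 0 0 0 0; 0 0 0.35 0 0 0 0"}}

```text
time: 48.6
tool_pos: [0.4605, 0.0046, 0.0503]
ee_rot: [-3.142, 0.001, 3.133]
wrist_force: [-0.2, -0.8, -1.3]
width: 0.0154
finger_force: 30.0
```

```bash
python3 o.py
```

```text
48.6 [0.4605 0.0046 0.0503] 179.5 F [-0.2 -0.8 -1.3] M [ 0.04 -0.06  0.04] 0.015400053346514144
```

Emit:
{"op": "drive_tool", "data": {"deltas": "0 0 0 0 0 0.09 0; 0 0 0 0 0 0.18 0; 0 0 0 0 0 0.27 0; 0 0 0 0 0 0.36 0; 0 0 0 0 0 0.45 0"}}

```text
time: 49.1
tool_pos: [0.4595, 0.0025, 0.0502]
ee_rot: [-3.137, 0.002, 2.421]
wrist_force: [-2.2, -4.3, -0.0]
width: 0.0157
finger_force: 30.1
```

Emit:
{"op": "drive_tool", "data": {"deltas": "0 0 0 0 0 0.09 0; 0 0 0 0 0 0.18 0; 0 0 0 0 0 0.27 0; 0 0 0 0 0 0.36 0; 0 0 0 0 0 0.45 0"}}

```text
time: 49.6
tool_pos: [0.4588, 0.0023, 0.0504]
ee_rot: [-3.138, 0.004, 1.714]
wrist_force: [-4.3, -5.1, 1.6]
width: 0.016
finger_force: 30.7
```

Emit:
{"op": "drive_tool", "data": {"deltas": "0 0 0 0 0 0 0; 0 0 0 0 0 0 0"}}

```text
time: 49.8
tool_pos: [0.4589, 0.0023, 0.0504]
ee_rot: [-3.138, 0.004, 1.72]
wrist_force: [-5.0, -5.0, 1.8]
width: 0.0158
finger_force: 30.6
```

```bash
python3 o.py; python3 place.py D 107.3
```

```text
49.8 [0.4589 0.0023 0.0504] 98.6 F [-5.  -5.   1.8] M [-1.04  0.78  0.53] 0.015757447681476914
nom [0.4597 0.005  0.05  ] 98.5 meas [0.4589 0.0023 0.0504] t 49.8 w 0.0158
  0 0 0 0 0 -0.055 0; 0 0 0 0 0 -0.055 0
 -> [0.4597 0.005  0.05  ] 103.5 j6 -0.22
  0 0 -0.33 0 0 0 0; 0 0 -0.66 0 0 0 0; 0 0 -0.99 0 0 0 0
  0 0 -0.31 0 0 0 0; 0 0 -0.31 0 0 0 0
 -> [0.4597 0.005  0.18  ] 103.5 j6 -0.22
  -0.33 0.03 -0.015 0 0 0.015 0; -0.655 0.06 -0.035 0 0 0.03 0; -0.985 0.085 -0.05 0 0 0.04 0
  -0.325 0.05 -0.015 0 0 0.015 0; -0.65 0.1 -0.035 0 0 0.03 0; -0.975 0.15 -0.05 0 0 0.045 0
  -0.025 0.005 0 0 0 0 0; -0.025 0.005 0 0 0 0 0
 -> [ 0.5231 -0.1847  0.19  ] 95.8 j6 -0.44
  0 0 0.3 0 0 0 0; 0 0 0.6 0 0 0 0; 0 0 0.9 0 0 0 0; 0 0 0.9 0 0 0 0
 -> [ 0.5231 -0.1847  0.1   ] 95.8 j6 -0.44
  0 0 0.1 0 0 0 0; 0 0 0.2 0 0 0 0; 0 0 0.295 0 0 0 0; 0 0 0.395 0 0 0 0; 0 0 0.495 0 0 0 0
 -> [ 0.5231 -0.1847  0.0505] 95.8 j6 -0.44
  0 0 0 0 0 0 35; 0 0 0 0 0 0 35; 0 0 0 0 0 0 35; 0 0 0 0 0 0 35; 0 0 0 0 0 0 35
  0 0 -0.33 0 0 0 35; 0 0 -0.66 0 0 0 35; 0 0 -0.99 0 0 0 35
  0 0 -0.25 0 0 0 35; 0 0 -0.505 0 0 0 35; 0 0 -0.505 0 0 0 35
 -> [ 0.5231 -0.1847  0.2   ] 95.8 j6 -0.44
```

Emit:
{"op": "drive_tool", "data": {"deltas": "0 0 0 0 0 -0.055 0; 0 0 0 0 0 -0.055 0"}}

```text
time: 50.0
tool_pos: [0.4601, 0.0038, 0.0502]
ee_rot: [-3.141, 0.001, 1.805]
wrist_force: [-0.0, -2.7, -2.0]
width: 0.0156
finger_force: 30.0
```

Emit:
{"op": "drive_tool", "data": {"deltas": "0 0 -0.25 0 0 0 0; 0 0 -0.5 0 0 0 0; 0 0 -0.75 0 0 0 0; 0 0 -0.99 0 0 0 0"}}

```text
time: 50.4
tool_pos: [0.4601, 0.005, 0.1501]
ee_rot: [3.141, -0.001, 1.804]
wrist_force: [0.9, -0.1, -2.9]
width: 0.0157
finger_force: 30.0
```

Emit:
{"op": "drive_tool", "data": {"deltas": "0 0 -0.31 0 0 0 0; 0 0 -0.31 0 0 0 0; 0 0 -0.31 0 0 0 0"}}

```text
time: 50.7
tool_pos: [0.4603, 0.0048, 0.1799]
ee_rot: [3.141, -0.0, 1.805]
wrist_force: [0.5, -0.5, -2.7]
width: 0.0157
finger_force: 30.0
```

Emit:
{"op": "drive_tool", "data": {"deltas": "-0.33 0.03 -0.015 0 0 0.015 0; -0.655 0.06 -0.035 0 0 0.03 0; -0.985 0.085 -0.05 0 0 0.04 0"}}

```text
time: 51.0
tool_pos: [0.4904, -0.0895, 0.1823]
ee_rot: [-3.138, -0.002, 1.742]
wrist_force: [0.3, 0.5, -1.4]
width: 0.0159
finger_force: 30.0
```

Emit:
{"op": "drive_tool", "data": {"deltas": "-0.325 0.05 -0.015 0 0 0.015 0; -0.65 0.1 -0.035 0 0 0.03 0; -0.975 0.15 -0.05 0 0 0.045 0"}}

```text
time: 51.3
tool_pos: [0.5219, -0.1833, 0.1869]
ee_rot: [-3.138, -0.003, 1.67]
wrist_force: [1.1, -0.7, -2.1]
width: 0.0156
finger_force: 30.0
```

Emit:
{"op": "drive_tool", "data": {"deltas": "-0.025 0.005 0 0 0 0 0; -0.025 0.005 0 0 0 0 0; -0.025 0.005 0 0 0 0 0; -0.025 0.005 0 0 0 0 0"}}

```text
time: 51.7
tool_pos: [0.5231, -0.1837, 0.1896]
ee_rot: [-3.141, -0.001, 1.674]
wrist_force: [0.7, 1.1, -2.5]
width: 0.0159
finger_force: 30.0
```

Emit:
{"op": "drive_tool", "data": {"deltas": "0 0 0.3 0 0 0 0; 0 0 0.6 0 0 0 0; 0 0 0.9 0 0 0 0; 0 0 0.9 0 0 0 0"}}

```text
time: 52.1
tool_pos: [0.5199, -0.1824, 0.095]
ee_rot: [-3.133, -0.006, 1.674]
wrist_force: [-1.1, 0.1, -2.2]
width: 0.0155
finger_force: 30.0
```

Emit:
{"op": "drive_tool", "data": {"deltas": "0 0 0.1 0 0 0 0; 0 0 0.2 0 0 0 0; 0 0 0.295 0 0 0 0; 0 0 0.395 0 0 0 0; 0 0 0.495 0 0 0 0"}}

```text
time: 52.6
tool_pos: [0.5238, -0.1852, 0.0503]
ee_rot: [3.141, 0.0, 1.672]
wrist_force: [-0.1, 0.4, -1.9]
width: 0.016
finger_force: 30.0
```

Emit:
{"op": "drive_tool", "data": {"deltas": "0 0 0 0 0 0 0; 0 0 0 0 0 0 0; 0 0 0 0 0 0 35; 0 0 0 0 0 0 35; 0 0 0 0 0 0 35"}}

```text
time: 53.1
tool_pos: [0.5239, -0.1852, 0.0511]
ee_rot: [3.141, 0.0, 1.672]
wrist_force: [-1.0, 1.0, 0.0]
width: 0.034
finger_force: 0.0
```

Emit:
{"op": "drive_tool", "data": {"deltas": "0 0 -0.33 0 0 0 35; 0 0 -0.66 0 0 0 35; 0 0 -0.99 0 0 0 35"}}

```text
time: 53.4
tool_pos: [0.5234, -0.185, 0.1508]
ee_rot: [-3.141, -0.0, 1.672]
wrist_force: [0.9, 0.5, -0.0]
width: 0.0347
finger_force: 0.0
```

Emit:
{"op": "drive_tool", "data": {"deltas": "0 0 -0.25 0 0 0 35; 0 0 -0.505 0 0 0 35; 0 0 -0.505 0 0 0 35; 0 0 -0.505 0 0 0 35"}}

```text
time: 53.8
tool_pos: [0.5237, -0.1852, 0.2001]
ee_rot: [3.141, 0.0, 1.672]
wrist_force: [-0.2, -0.4, -0.5]
width: 0.035
finger_force: 0.0
```

```bash
python3 q.py .5231 -.1847 wc4
```

```text
q 1.63 th 188.9 bar 95.8 [ 0.5237 -0.1832] 1382.3969024608311 1383.1762723333895
```

All four caps read tight (1.57, 1.62, 1.60, 1.63) and all four jars stand in the case. Next I go above the lid handle.

```bash
cat > i.py <<'E'
from plan import *
from case import *
s=snap('top')
for t in 'red blue yellow green'.split(): print(t,[(round(r['confidence'],2),np.round(ray(s,r['xy'],.0535)[:2],3).tolist()) for r in finder.landmark_of('top',f'jar_{t}_mid')[:1]])
z=.118+.1965*np.sin(1.965)
for c in ('top','scene'):
    s=snap(c) if c=='scene' else s; print(c,[(round(r['confidence'],2),np.round(r['xy'],1),np.round(ray(s,r['xy'],z)[:2],4)) for r in finder.landmark_of(c,'lid_handle')[:1]])
h=slot(0,-.105+.1965*np.cos(1.965)); print('model',h,z)
a=P(); a.go(a.p[0],a.p[1],.4,95.8,60,.048,extra=0); a.go(h[0],-.405,.42,95.8,60,.045)
E
python3 i.py
```

```text
red [(0.91, [0.416, -0.194])]
blue [(0.61, [0.519, -0.181])]
yellow []
green [(0.63, [0.422, -0.284])]
top [(0.7, array([461.4, 234.9]), array([ 0.4821, -0.4038]))]
scene [(0.88, array([ 73.2, 124.4]), array([ 0.483 , -0.3964]))]
model [ 0.49023767 -0.41454648] 0.29942898148328595
nom [ 0.5231 -0.1847  0.2   ] 95.8 meas [ 0.5233 -0.185   0.1995] t 54.25 w 0.0351
  0 0 -0.33 0 0 0 60; 0 0 -0.66 0 0 0 60; 0 0 -0.99 0 0 0 60
  0 0 -0.33 0 0 0 60; 0 0 -0.66 0 0 0 60; 0 0 -0.99 0 0 0 60
  0 0 -0.02 0 0 0 60
 -> [ 0.5231 -0.1847  0.4   ] 95.8 j6 -0.44
  -0.32 -0.08 -0.03 0 0 0 60; -0.635 -0.16 -0.06 0 0 0 60; -0.955 -0.245 -0.09 0 0 0 60
  -0.32 -0.08 -0.03 0 0 0 60; -0.635 -0.16 -0.06 0 0 0 60; -0.955 -0.24 -0.085 0 0 0 60
  -0.25 -0.065 -0.025 0 0 0 60; -0.25 -0.065 -0.025 0 0 0 60
 -> [ 0.4903 -0.4052  0.42  ] 95.8 j6 -0.79
```

Emit:
{"op": "drive_tool", "data": {"deltas": "0 0 -0.33 0 0 0 60; 0 0 -0.66 0 0 0 60; 0 0 -0.99 0 0 0 60"}}

```text
time: 54.55
tool_pos: [0.5233, -0.1849, 0.2999]
ee_rot: [-3.141, -0.001, 1.672]
wrist_force: [0.1, 0.7, -0.1]
width: 0.0555
finger_force: 0.0
```

Emit:
{"op": "drive_tool", "data": {"deltas": "0 0 -0.33 0 0 0 60; 0 0 -0.66 0 0 0 60; 0 0 -0.99 0 0 0 60"}}

```text
time: 54.85
tool_pos: [0.5234, -0.185, 0.3995]
ee_rot: [3.141, 0.0, 1.672]
wrist_force: [0.1, -0.4, 0.4]
width: 0.0603
finger_force: 0.0
```

Emit:
{"op": "drive_tool", "data": {"deltas": "0 0 -0.02 0 0 0 60"}}

```text
time: 54.95
tool_pos: [0.5243, -0.1854, 0.4054]
ee_rot: [3.134, 0.005, 1.672]
wrist_force: [-1.2, -0.5, -1.1]
width: 0.0598
finger_force: 0.0
```

Emit:
{"op": "drive_tool", "data": {"deltas": "-0.32 -0.08 -0.03 0 0 0 60; -0.635 -0.16 -0.06 0 0 0 60; -0.955 -0.245 -0.09 0 0 0 60"}}

```text
time: 55.25
tool_pos: [0.5087, -0.2833, 0.408]
ee_rot: [-3.14, -0.001, 1.673]
wrist_force: [1.2, -0.0, -0.0]
width: 0.0599
finger_force: 0.0
```

Emit:
{"op": "drive_tool", "data": {"deltas": "-0.32 -0.08 -0.03 0 0 0 60; -0.635 -0.16 -0.06 0 0 0 60; -0.955 -0.24 -0.085 0 0 0 60"}}

```text
time: 55.55
tool_pos: [0.4943, -0.3812, 0.4165]
ee_rot: [-3.14, -0.002, 1.672]
wrist_force: [-0.2, -0.0, 0.3]
width: 0.0601
finger_force: 0.0
```

Emit:
{"op": "drive_tool", "data": {"deltas": "-0.25 -0.065 -0.025 0 0 0 60; -0.25 -0.065 -0.025 0 0 0 60; -0.25 -0.065 -0.025 0 0 0 60; -0.25 -0.065 -0.025 0 0 0 60; -0.25 -0.065 -0.025 0 0 0 60"}}

```text
time: 56.05
tool_pos: [0.491, -0.4042, 0.4208]
ee_rot: [3.141, 0.0, 1.674]
wrist_force: [-0.5, -0.6, -0.5]
width: 0.0598
finger_force: 0.0
```

```bash
cat > k.py <<'E'
from plan import *
s=snap('wrist'); save(s,'lid'); a=P()
for t,z in (('lid_handle',.299),('lid_hinge',.118)):
    for r in finder.landmark_of('wrist',t)[:2]: print(t,r['confidence'],r['xy'],ray(s,r['xy'],z)[:2])
for r in finder.look_for('wrist','lid_handle')[:1]: print('look',r)
hsv=cv2.cvtColor(s['img'],cv2.COLOR_RGB2HSV); m=((abs(hsv[...,0].astype(int)-21)<8)&(hsv[...,1]>120)&(hsv[...,2]>90)).astype(np.uint8)
n,L,st,ce=cv2.connectedComponentsWithStats(m)
for i in range(1,n):
    if st[i,4]>40: print(st[i],ce[i],ray(s,ce[i],.299)[:2])
E
python3 k.py
```

```text
nom [ 0.4903 -0.4052  0.42  ] 95.8 meas [ 0.491  -0.4042  0.4209] t 56.1 w 0.0601
lid_handle 0.67 [243.3, 173.0] [ 0.47693988 -0.40124042]
lid_hinge 0.65 [250.3, 114.3] [ 0.47571907 -0.33732806]
look {'xy': [246.8, 132.4], 'confidence': 0.65}
[441  44  71  38 963] [474.72066459  64.74662513] [ 0.71000981 -0.25976287]
[270  65  31  33 283] [281.00706714  85.29681979] [ 0.50851967 -0.30116272]
[293  64   8  12  50] [297.58  68.2 ] [ 0.52388706 -0.28232202]
[490  94  22  43  85] [501.08235294 113.54117647] [ 0.7536139 -0.3056095]
[194 110  19   4  63] [203.57142857 111.28571429] [ 0.42714727 -0.33671483]
[288 112  20   5  73] [297.87671233 114.45205479] [ 0.53081078 -0.32946573]
[240 149  13  36 350] [246.19714286 169.45714286] [ 0.47989248 -0.3967327 ]
[140 278   7  12  43] [143.23255814 283.88372093] [ 0.3620311 -0.559531 ]
[365 278   6  12  41] [367.6097561  283.31707317] [ 0.64946185 -0.52931553]
[125 281  16  57 394] [130.44923858 312.77664975] [ 0.34535237 -0.60485933]
[372 283  16  55 383] [381.0156658  313.86684073] [ 0.67635617 -0.57274841]
[243 323  11  37 226] [247.30088496 338.87610619] [ 0.50342378 -0.63040702]
```

View pics/lid.png

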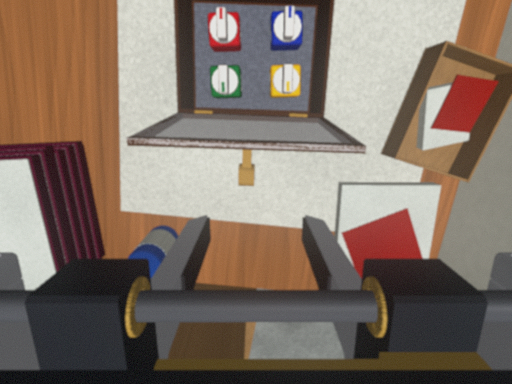

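Seen from above, all four jars stand upright in the case, and the lid handle's disc is at (246,174) with its stem at (246,150). I'll pin down the hinge line.

```bash
cat > l.py <<'E'
from plan import *
s=snap('wrist')
A,B=ray(s,(203.6,111.3),.12),ray(s,(297.9,114.5),.12); print('plates',A[:2],B[:2],(A+B)[:2]/2,np.degrees(np.arctan2(*(B-A)[1::-1])))
for z in (.295,.30,.305): print(z,ray(s,(246.3,174.5),z)[:2])
# lid free edge ends: corners at top of lid
C,D=ray(s,(130,141),.325),ray(s,(363,148),.325); print('edge',C[:2],D[:2],np.degrees(np.arctan2(*(D-C)[1::-1])))
t=snap('top'); hs=cv2.cvtColor(t['img'],cv2.COLOR_RGB2HSV); 
m=((abs(hs[...,0].astype(int)-21)<8)&(hs[...,1]>110)&(hs[...,2]>80)).astype(np.uint8); m[:,:380]=0; m[:190]=0;m[300:]=0
n,L,st,ce=cv2.connectedComponentsWithStats(m)
for i in range(1,n):
    if st[i,4]>8: print('top',st[i],ce[i],ray(t,ce[i],.12)[:2],ray(t,ce[i],.30)[:2])
E
python3 l.py
```

```text
plates [ 0.39675267 -0.34101821] [ 0.55584524 -0.33005892] [ 0.47629896 -0.33553857] 3.940666179651611
0.295 [ 0.48039609 -0.40409259]
0.3 [ 0.48044686 -0.40300222]
0.305 [ 0.48049763 -0.40191184]
edge [ 0.35702879 -0.37435407] [ 0.59962134 -0.35693618] 4.106730526903937
top [ 472  190   40  110 3164] [491.05183312 239.0420354 ] [ 0.48025957 -0.55939394] [ 0.47460226 -0.46027197]
top [390 201   4  13  41] [391.80487805 206.68292683] [ 0.55468534 -0.32872247] [ 0.53566143 -0.27102829]
top [449 232  19   9 134] [459.03731343 236.44776119] [ 0.48568748 -0.48448383] [ 0.47905534 -0.39881546]
top [397 269   5  14  47] [399.12765957 275.65957447] [ 0.39375018 -0.34033716] [ 0.40362966 -0.28055702]
```

The hinge line runs near (0.4756, -0.3355) at yaw 4°, and the handle is at (0.4804, -0.403) with z about 0.302. Going down onto the handle.

```bash
cat > i.py <<'E'
from plan import *
a=P(); a.go(.4804,-.403,.36,94,40,.03,extra=2); a.go(.4804,-.403,.2605,94,40,.025,extra=1); a.hold(0)
E
python3 i.py
```

```text
nom [ 0.4903 -0.4052  0.42  ] 95.8 meas [ 0.4908 -0.4051  0.4205] t 56.35 w 0.0601
  0.015 -0.05 0.3 0 0 0.01 40; 0.03 -0.095 0.6 0 0 0.02 40; 0.03 -0.095 0.6 0 0 0.02 40; 0.03 -0.095 0.6 0 0 0.02 40
 -> [ 0.4805 -0.4031  0.36  ] 94.0 j6 -0.77
  0 0 0.245 0 0 0 40; 0 0 0.495 0 0 0 40; 0 0 0.74 0 0 0 40; 0 0 0.99 0 0 0 40
  0 0 0.005 0 0 0 40; 0 0 0.005 0 0 0 40
 -> [ 0.4805 -0.4031  0.2605] 94.0 j6 -0.77
  0 0 0 0 0 0 0; 0 0 0 0 0 0 0; 0 0 0 0 0 0 0; 0 0 0 0 0 0 0; 0 0 0 0 0 0 0
```

Emit:
{"op": "drive_tool", "data": {"deltas": "0.015 -0.05 0.3 0 0 0.01 40; 0.03 -0.095 0.6 0 0 0.02 40; 0.03 -0.095 0.6 0 0 0.02 40; 0.03 -0.095 0.6 0 0 0.02 40"}}

```text
time: 56.75
tool_pos: [0.4808, -0.4033, 0.36]
ee_rot: [-3.141, -0.001, 1.641]
wrist_force: [0.2, -0.1, 0.1]
width: 0.0403
finger_force: 0.0
```

Emit:
{"op": "drive_tool", "data": {"deltas": "0 0 0.245 0 0 0 40; 0 0 0.495 0 0 0 40; 0 0 0.74 0 0 0 40; 0 0 0.99 0 0 0 40; 0 0 0.99 0 0 0 40"}}

```text
time: 57.25
tool_pos: [0.4813, -0.4037, 0.2605]
ee_rot: [-3.141, -0.001, 1.641]
wrist_force: [0.3, -0.6, 0.0]
width: 0.04
finger_force: 0.0
```

Emit:
{"op": "drive_tool", "data": {"deltas": "0 0 0.005 0 0 0 40; 0 0 0.005 0 0 0 40"}}

```text
time: 57.45
tool_pos: [0.4821, -0.4046, 0.2644]
ee_rot: [3.138, 0.004, 1.641]
wrist_force: [0.0, 0.9, -0.2]
width: 0.0402
finger_force: 0.0
```

Emit:
{"op": "drive_tool", "data": {"deltas": "0 0 0 0 0 0 0; 0 0 0 0 0 0 0; 0 0 0 0 0 0 0; 0 0 0 0 0 0 0; 0 0 0 0 0 0 0"}}

```text
time: 57.95
tool_pos: [0.48, -0.4041, 0.2615]
ee_rot: [-3.141, 0.001, 1.64]
wrist_force: [-3.9, -1.4, 3.4]
width: 0.0178
finger_force: 30.0
```

```bash
python3 o.py
cat > arc.py <<'E'
from plan import *
import sys
# arc from lid angle p0 to p1 in steps; tool x = case +y, tool z = down
p0,p1,n=float(sys.argv[1]),float(sys.argv[2]),int(sys.argv[3]); R=np.hypot(.192,.042); g=np.arctan2(.042,.192)
ph=np.linspace(p0,p1,n+1); yy=R*np.cos(ph+g); zz=R*np.sin(ph+g); a=P(); ry=rz=0
k=0
while k<n:
    m=min(5,n-k); rows=[]
    for i in range(1,m+1): rows.append(np.r_[(yy[k+i]-yy[0]-ry)*10,0,-(zz[k+i]-zz[0]-rz)*10,0,0,0])
    r=rd(rows[-1]); ry+=r[0]*.1; rz+=-r[2]*.1; a.out(rows,0); k+=m
E
python3 arc.py 1.707 1.1 15
```

```text
57.95 [ 0.48   -0.4041  0.2615] 93.9 F [-3.9 -1.4  3.4] M [-0.18  0.82  0.  ] 0.017828631812096648
nom [ 0.4805 -0.4031  0.2605] 94.0 meas [ 0.48   -0.4041  0.2615] t 57.95 w 0.0178
  0.075 0 -0.025 0 0 0 0; 0.15 0 -0.05 0 0 0 0; 0.23 0 -0.07 0 0 0 0; 0.305 0 -0.085 0 0 0 0; 0.385 0 -0.1 0 0 0 0
  0.08 0 -0.01 0 0 0 0; 0.16 0 -0.015 0 0 0 0; 0.235 0 -0.02 0 0 0 0; 0.315 0 -0.02 0 0 0 0; 0.395 0 -0.015 0 0 0 0
  0.08 0 0.005 0 0 0 0; 0.16 0 0.01 0 0 0 0; 0.24 0 0.025 0 0 0 0; 0.315 0 0.04 0 0 0 0; 0.395 0 0.06 0 0 0 0
```

Gripped at 17.8 mm. Starting the swing.

Emit:
{"op": "drive_tool", "data": {"deltas": "0.075 0 -0.025 0 0 0 0; 0.15 0 -0.05 0 0 0 0; 0.23 0 -0.07 0 0 0 0; 0.305 0 -0.085 0 0 0 0; 0.385 0 -0.1 0 0 0 0"}}

```text
time: 58.45
tool_pos: [0.4772, -0.3655, 0.2704]
ee_rot: [-3.14, 0.001, 1.639]
wrist_force: [-3.2, -3.0, -1.1]
width: 0.0177
finger_force: 30.0
```

Emit:
{"op": "drive_tool", "data": {"deltas": "0.08 0 -0.01 0 0 0 0; 0.16 0 -0.015 0 0 0 0; 0.235 0 -0.02 0 0 0 0; 0.315 0 -0.02 0 0 0 0; 0.395 0 -0.015 0 0 0 0"}}

```text
time: 58.95
tool_pos: [0.4745, -0.3257, 0.272]
ee_rot: [-3.14, 0.001, 1.64]
wrist_force: [-4.8, -1.8, 0.9]
width: 0.0176
finger_force: 30.0
```

```bash
python3 o.py
```

```text
58.95 [ 0.4745 -0.3257  0.272 ] 93.9 F [-4.8 -1.8  0.9] M [-0.72  0.88  0.01] 0.017602655591392395
```

Forces are low, so I'll continue.

Emit:
{"op": "drive_tool", "data": {"deltas": "0.08 0 0.005 0 0 0 0; 0.16 0 0.01 0 0 0 0; 0.24 0 0.025 0 0 0 0; 0.315 0 0.04 0 0 0 0; 0.395 0 0.06 0 0 0 0"}}

```text
time: 59.45
tool_pos: [0.4717, -0.2859, 0.2659]
ee_rot: [-3.14, -0.0, 1.64]
wrist_force: [-6.3, -1.7, 0.3]
width: 0.0179
finger_force: 30.0
```

```bash
python3 o.py;  python3 arc.py 1.1 0.5 15;  python3 arc.py 0.5 0.1 15; python3 arc.py 0.1 -0.01 10
```

```text
59.45 [ 0.4717 -0.2859  0.2659] 94.0 F [-6.3 -1.7  0.3] M [-0.64  0.89 -0.03] 0.017928602375888676
nom [ 0.4723 -0.2859  0.266 ] 94.0 meas [ 0.4717 -0.2859  0.2659] t 59.45 w 0.0179
  0.075 0 0.02 0 0 0 0; 0.15 0 0.045 0 0 0 0; 0.225 0 0.075 0 0 0 0; 0.295 0 0.105 0 0 0 0; 0.37 0 0.135 0 0 0 0
  0.07 0 0.04 0 0 0 0; 0.135 0 0.075 0 0 0 0; 0.205 0 0.12 0 0 0 0; 0.27 0 0.16 0 0 0 0; 0.33 0 0.21 0 0 0 0
  0.065 0 0.05 0 0 0 0; 0.12 0 0.1 0 0 0 0; 0.18 0 0.155 0 0 0 0; 0.235 0 0.21 0 0 0 0; 0.285 0 0.27 0 0 0 0
nom [ 0.4654 -0.1877  0.2045] 94.0 meas [ 0.4717 -0.2859  0.2659] t 59.45 w 0.0179
  0.035 0 0.04 0 0 0 0; 0.065 0 0.08 0 0 0 0; 0.1 0 0.125 0 0 0 0; 0.13 0 0.165 0 0 0 0; 0.16 0 0.21 0 0 0 0
  0.025 0 0.045 0 0 0 0; 0.055 0 0.09 0 0 0 0; 0.08 0 0.135 0 0 0 0; 0.105 0 0.18 0 0 0 0; 0.125 0 0.225 0 0 0 0
  0.025 0 0.05 0 0 0 0; 0.045 0 0.095 0 0 0 0; 0.065 0 0.145 0 0 0 0; 0.085 0 0.195 0 0 0 0; 0.1 0 0.245 0 0 0 0
nom [ 0.4627 -0.1493  0.1365] 94.0 meas [ 0.4717 -0.2859  0.2659] t 59.45 w 0.0179
  0.005 0 0.02 0 0 0 0; 0.015 0 0.04 0 0 0 0; 0.02 0 0.06 0 0 0 0; 0.025 0 0.085 0 0 0 0; 0.03 0 0.105 0 0 0 0
  0.005 0 0.02 0 0 0 0; 0.01 0 0.04 0 0 0 0; 0.015 0 0.06 0 0 0 0; 0.02 0 0.085 0 0 0 0; 0.025 0 0.105 0 0 0 0
```

Emit:
{"op": "drive_tool", "data": {"deltas": "0.075 0 0.02 0 0 0 0; 0.15 0 0.045 0 0 0 0; 0.225 0 0.075 0 0 0 0; 0.295 0 0.105 0 0 0 0; 0.37 0 0.135 0 0 0 0"}}

```text
time: 59.95
tool_pos: [0.4691, -0.2487, 0.2526]
ee_rot: [-3.14, -0.0, 1.64]
wrist_force: [-5.0, -1.1, 1.1]
width: 0.018
finger_force: 30.0
```

Emit:
{"op": "drive_tool", "data": {"deltas": "0.07 0 0.04 0 0 0 0; 0.135 0 0.075 0 0 0 0; 0.205 0 0.12 0 0 0 0; 0.27 0 0.16 0 0 0 0; 0.33 0 0.21 0 0 0 0"}}

```text
time: 60.45
tool_pos: [0.4667, -0.2148, 0.2321]
ee_rot: [-3.14, -0.002, 1.641]
wrist_force: [-5.6, 1.9, 5.0]
width: 0.0175
finger_force: 30.0
```

```bash
python3 o.py
```

```text
60.45 [ 0.4667 -0.2148  0.2321] 94.0 F [-5.6  1.9  5. ] M [ 0.    1.04 -0.02] 0.017464709186662642
```

Emit:
{"op": "drive_tool", "data": {"deltas": "0.065 0 0.05 0 0 0 0; 0.12 0 0.1 0 0 0 0; 0.18 0 0.155 0 0 0 0; 0.235 0 0.21 0 0 0 0; 0.285 0 0.27 0 0 0 0"}}

```text
time: 60.95
tool_pos: [0.4647, -0.1856, 0.2049]
ee_rot: [-3.14, -0.004, 1.642]
wrist_force: [-5.7, 2.3, 4.7]
width: 0.018
finger_force: 30.0
```

Emit:
{"op": "drive_tool", "data": {"deltas": "0.035 0 0.04 0 0 0 0; 0.065 0 0.08 0 0 0 0; 0.1 0 0.125 0 0 0 0; 0.13 0 0.165 0 0 0 0; 0.16 0 0.21 0 0 0 0"}}

```text
time: 61.45
tool_pos: [0.4635, -0.1694, 0.1836]
ee_rot: [-3.14, -0.004, 1.642]
wrist_force: [-5.6, 3.8, 2.0]
width: 0.018
finger_force: 30.0
```

Emit:
{"op": "drive_tool", "data": {"deltas": "0.025 0 0.045 0 0 0 0; 0.055 0 0.09 0 0 0 0; 0.08 0 0.135 0 0 0 0; 0.105 0 0.18 0 0 0 0; 0.125 0 0.225 0 0 0 0"}}

```text
time: 61.95
tool_pos: [0.4626, -0.1565, 0.1608]
ee_rot: [-3.139, -0.005, 1.643]
wrist_force: [-4.3, 4.4, 2.8]
width: 0.0179
finger_force: 30.0
```

```bash
python3 o.py
```

```text
61.95 [ 0.4626 -0.1565  0.1608] 94.1 F [-4.3  4.4  2.8] M [0.37 0.81 0.  ] 0.017898205701929244
```

Emit:
{"op": "drive_tool", "data": {"deltas": "0.025 0 0.05 0 0 0 0; 0.045 0 0.095 0 0 0 0; 0.065 0 0.145 0 0 0 0; 0.085 0 0.195 0 0 0 0; 0.1 0 0.245 0 0 0 0"}}

```text
time: 62.45
tool_pos: [0.4619, -0.1464, 0.136]
ee_rot: [-3.139, -0.006, 1.642]
wrist_force: [-4.8, 3.7, 1.5]
width: 0.0177
finger_force: 30.0
```

Emit:
{"op": "drive_tool", "data": {"deltas": "0.005 0 0.02 0 0 0 0; 0.015 0 0.04 0 0 0 0; 0.02 0 0.06 0 0 0 0; 0.025 0 0.085 0 0 0 0; 0.03 0 0.105 0 0 0 0"}}

```text
time: 62.95
tool_pos: [0.4617, -0.1432, 0.1254]
ee_rot: [-3.139, -0.006, 1.643]
wrist_force: [-3.8, 4.1, 0.9]
width: 0.0175
finger_force: 30.0
```

```bash
python3 o.py
```

```text
62.95 [ 0.4617 -0.1432  0.1254] 94.1 F [-3.8  4.1  0.9] M [ 0.47  0.73 -0.05] 0.017543155231376967
```

Emit:
{"op": "drive_tool", "data": {"deltas": "0.005 0 0.02 0 0 0 0; 0.01 0 0.04 0 0 0 0; 0.015 0 0.06 0 0 0 0; 0.02 0 0.08 0 0 0 0"}}

```text
time: 63.35
tool_pos: [0.4615, -0.1412, 0.1173]
ee_rot: [-3.139, -0.006, 1.642]
wrist_force: [-4.1, 3.7, 1.0]
width: 0.0179
finger_force: 30.0
```

```bash
python3 o.py
```

```text
63.35 [ 0.4615 -0.1412  0.1173] 94.1 F [-4.1  3.7  1. ] M [ 0.4   0.74 -0.05] 0.017921034237108422
```

Emit:
{"op": "drive_tool", "data": {"deltas": "0 0 0.01 0 0 0 0; 0 0 0.02 0 0 0 0; 0 0 0.03 0 0 0 0; 0 0 0.03 0 0 0 0"}}

```text
time: 63.75
tool_pos: [0.4615, -0.1405, 0.1141]
ee_rot: [-3.139, -0.008, 1.643]
wrist_force: [-3.8, 5.2, 0.9]
width: 0.0178
finger_force: 30.0
```

```bash
python3 o.py
```

```text
63.75 [ 0.4615 -0.1405  0.1141] 94.1 F [-3.8  5.2  0.9] M [ 0.67  0.61 -0.07] 0.017757588362252167
```

Emit:
{"op": "drive_tool", "data": {"deltas": "0 0 0.01 0 0 0 0; 0 0 0.02 0 0 0 0; 0 0 0.02 0 0 0 0"}}

```text
time: 64.05
tool_pos: [0.4615, -0.1402, 0.1121]
ee_rot: [-3.139, -0.008, 1.643]
wrist_force: [-3.6, 6.8, 1.3]
width: 0.0174
finger_force: 30.0
```

Emit:
{"op": "drive_tool", "data": {"deltas": "0 0 0.01 0 0 0 0; 0 0 0.02 0 0 0 0; 0 0 0.02 0 0 0 0"}}

```text
time: 64.35
tool_pos: [0.4614, -0.1399, 0.1101]
ee_rot: [-3.139, -0.009, 1.643]
wrist_force: [-4.2, 6.9, 1.4]
width: 0.0178
finger_force: 30.0
```

```bash
python3 o.py
```

```text
64.35 [ 0.4614 -0.1399  0.1101] 94.1 F [-4.2  6.9  1.4] M [ 0.95  0.64 -0.01] 0.017801122286776397
```

Emit:
{"op": "drive_tool", "data": {"deltas": "0 0 0.01 0 0 0 0; 0 0 0.02 0 0 0 0; 0 0 0.02 0 0 0 0"}}

```text
time: 64.65
tool_pos: [0.4615, -0.1399, 0.1101]
ee_rot: [-3.14, -0.008, 1.643]
wrist_force: [-6.3, 8.8, 8.1]
width: 0.0176
finger_force: 30.0
```

```bash
python3 o.py
cat > z.py <<'E'
from plan import *
from case import slot
for c in ('scene','top'):
    s=snap(c); r=finder.landmark_of(c,'lid_handle')[:1]; save(s,c+'z')
    for p in (0,.05,.1): 
        R=np.hypot(.192,.042); g=np.arctan2(.042,.192); yy=R*np.cos(p+g); zz=.118+R*np.sin(p+g)
        print(c,p,proj(s,[.4756-.07*yy,-.3355+yy*.9976,zz]).round(1))
    print([(x['xy'],x['confidence']) for x in r])
E
python3 z.py
```

```text
64.65 [ 0.4615 -0.1399  0.1101] 94.1 F [-6.3  8.8  8.1] M [ 1.15  1.3  -0.07] 0.017644657832877254
scene 0 [192. 159.]
scene 0.05 [190.6 156.7]
scene 0.1 [189.1 154.3]
[([190.2, 158.9], 0.67)]
top 0 [316.7 245.1]
top 0.05 [318.4 244.9]
top 0.1 [320.3 244.8]
[]
```

The tool stopped descending at 0.110 and Fz rose to 8 N, and the handle landmark matches a shut lid. I'll press slightly, release and back off.

Emit:
{"op": "drive_tool", "data": {"deltas": "0 0 0.01 0 0 0 0; 0 0 0.02 0 0 0 0; 0 0 0.02 0 0 0 0"}}

```text
time: 65.15
tool_pos: [0.4616, -0.14, 0.11]
ee_rot: [-3.141, -0.008, 1.643]
wrist_force: [-9.2, 9.5, 15.4]
width: 0.0177
finger_force: 30.0
```

Emit:
{"op": "drive_tool", "data": {"deltas": "0 0 0 0 0 0 45; 0 0 0 0 0 0 45; 0 0 0 0 0 0 45; 0 0 0 0 0 0 45; 0 0 0 0 0 0 45"}}

```text
time: 65.65
tool_pos: [0.4628, -0.1446, 0.1067]
ee_rot: [-3.141, -0.001, 1.641]
wrist_force: [-0.2, -0.0, 0.0]
width: 0.0446
finger_force: 0.0
```

Emit:
{"op": "drive_tool", "data": {"deltas": "0 0 -0.2 0 0 0 45; 0 0 -0.4 0 0 0 45; 0 0 -0.7 0 0 0 45; 0 0 -1 0 0 0 45; 0 0 -1 0 0 0 45"}}

```text
time: 66.15
tool_pos: [0.4652, -0.1457, 0.212]
ee_rot: [3.133, 0.004, 1.641]
wrist_force: [0.0, -0.7, -0.1]
width: 0.0447
finger_force: 0.0
```

Emit:
{"op": "drive_tool", "data": {"deltas": "0 0 -0.3 0 0 0 45; 0.3 0 -0.6 0 0 0 45; 0.6 0 -0.9 0 0 0 45; 0.6 0 -0.9 0 0 0 45"}}

```text
time: 66.55
tool_pos: [0.4599, -0.0829, 0.3012]
ee_rot: [3.134, 0.002, 1.645]
wrist_force: [-0.1, -0.3, 0.0]
width: 0.0451
finger_force: 0.0
```

```bash
python3 o.py; python3 z.py; python3 -c "
import cv2,numpy as np
a=cv2.imread('pics/scenez.png')[90:350,20:420]; cv2.imwrite('pics/fin.png',cv2.resize(a,None,fx=2,fy=2,interpolation=cv2.INTER_CUBIC))"
```

```text
66.55 [ 0.4599 -0.0829  0.3012] 94.2 F [-0.1 -0.3  0. ] M [-0.14  0.05 -0.  ] 0.04509971707711743
scene 0 [192. 159.]
scene 0.05 [190.6 156.7]
scene 0.1 [189.1 154.3]
[([190.3, 161.8], 0.6)]
top 0 [316.7 245.1]
top 0.05 [318.4 244.9]
top 0.1 [320.3 244.8]
[]
```

View pics/fin.png

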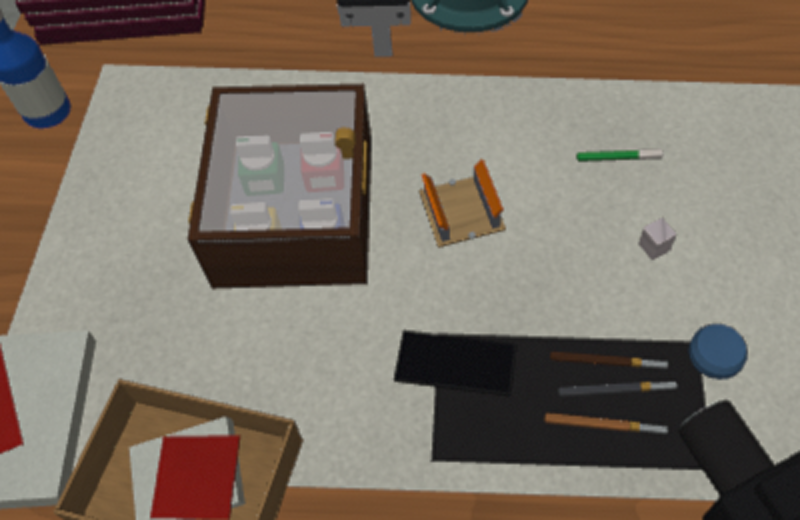

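The final picture shows the lid flat on the rim, the four jars upright inside, the handle free at (345,143), and the other things where they were. Handing in.

```bash
python3 -c "
from bench import robot
print(robot.close_job())"
```

```text
the job is handed in; nothing more can be done
None
```

The job is handed in (no verdict came back): all four jars stand upright in the case with caps measured tight, the lid was lowered gently and rests shut, and the final picture shows the phone, knives and other things where they were.

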